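Reload the cup dryer at an optician's bench

ROBOT

A 7-joint arm with a two-finger parallel gripper is mounted at the origin on the work surface. World frame = base frame: x ahead of the robot, y to its left, z up, the work surface at z = 0. Lengths are in m, angles in rad, forces in N, time in s.
With the tool pointing down it reaches from about 0.425 to 0.875 m from the base axis. Payload 4.7 kg.
Tool frame: the origin (TCP) lies at the very end of the fingers, on their centre line; the grasp point (between the pads) lies 19 mm behind it; z points along the fingers, y is the line along which they close (so a half turn about z gives the same grasp; the last joint's range is limited). The gripper opens to 85 mm and grips with 20 to 120 N. Pads are 22 mm wide; open, the fingers measure 114 mm over their backs; the gripper's body (76 mm by 85 mm) begins 54 mm behind the grasp point. The pads swing forward as they close: fully open they stand 13 mm farther back than shut.
Start: joints at [1.177, 0.321, -0.07, 1.45, 0.023, 1.371, -0.057], TCP at [0.258, -0.597, 0.231] pointing down, gripper open.
Joint ranges: [-2.86, 2.86], [-0.3, 2.09], [-1.38, 1.24], [0.06, 2.45], [-1.56, 4.7], [0.09, 2.05], [-2.69, 2.69]. Speed limits (rad/s): [2.57, 2.57, 3.14, 3.14, 3.14, 3.14, 3.14].

INTERFACE

Orientations are given as a unit quaternion [w, x, y, z].
In Python, from plant import * gives the robot as it stands.
- The arm moves only by the tool play_rows, never from a script. Its arguments are lists of equal length, an entry for each row: "translation": the shift along the world's x, y, z as a fraction of full scale, a list of three; "rot": the turn, a rotation vector about the world's x, y, z as a fraction of full scale, a list of three; "jaw": the closure, from 0 (fully open) to 1 (shut). In form: {"translation": [[x, y, z], ...], "rot": [[ax, ay, az], ...], "jaw": [jaw, ...]}. A call has 1 to 8 rows; each row shifts and turns the commanded pose from where the row before left it; what a row does not reach is not made up. Full scale, the value 1, is 20 mm for a shift and 0.5 rad for a turn. A row lasts 1/12 s, in which the tool goes at most 41.7 mm and 7.16 degrees, less where a joint would pass 70% of its speed; a pose out of reach is approached as far as the arm can. A call with a number of a shift or a turn outside -1 to 1 is refused whole. A call with a gripper value outside its range is refused whole. The fingers move at their own pace and stop on an object; "squeeze" is the grip in N (left out, the last holds). Time passes only in rows, so rows that do not move let the fingers close. It gives the time, the measured TCP pose, the force, the opening and the grip force at its end, in the units of the state.
- observe(): the state, without advancing time (a new reading comes with each control period).
- camera(name): name is "scene" or "top" or "wrist"; returns the picture (420x560x3 uint8, red, green, blue); there is no depth.
- calibration(name): a dict with "vfov" (degrees; the focal length in pixels is half the picture's height over the tangent of half this angle, whatever the lens; pixels are square), "cx", "cy" (the principal point, pixels), "world_to_cam" (4x4, takes a point from world to camera coordinates). Camera axes: x right, y down, z forward; pixel columns grow to the right and rows downward; lengths in m; the calibration is good to about 2 mm. The wrist camera is an equidistant fisheye: a pixel r from the principal point sees the ray r / f radians off the axis. A picture is of the moment at which its call begins: read the wrist's pose just before it. calibration takes no time and is no camera call; for the wrist camera it gives the pose at the moment of the call.
- job_done(): hands the job in; it is judged then, once.
The state is a dict: "clock": time; "joint_positions": joint angles; "joint_vel": joint speeds; "effort": joint torques, N m; "tool_pos": TCP position; "orientation": TCP orientation; "force": force on the tool from outside, world axes, zero at the start; "wrist_torque": the same for the moment, N m; "grip_width": finger opening in m; "grasp_force": force on a finger pad.
Only numpy, scipy, OpenCV 4.12 (cv2) and the standard library are available. Lean on these libraries where they do the work, as an engineer would, in place of code of your own. Each camera call takes 0.05 s, during which the arm holds its last target. There are 200 camera calls.

TASK

Change the batch on the air drying stand: first raise the red lever on the blower head all the way to shut off the air, before any cup goes on or off, and leave it up while you work. Take every dry blue cup off its peg and stand it mouth down in the green tray, put every white cup lying on the table upside down over a peg of its own, fully down on the deck, and then, with all cups in place, lower the lever all the way to start the air. Leave the other things on the bench where they are.

Things in the scene. Friction and masses are not known exactly. Their poses are not given: they have to be found in the camera images.
- stand: White fixed air drying stand: deck 90 mm deep (x), 35 mm high, y from -375 to +195 mm, four steel pegs in a row along y; on its -y end a blower head (barrel 96 mm across, along x, axis 170 mm high at y = -300, front at x = -38, top at 220 mm). Origin on the table under the middle of the peg row; x points across the deck, away from the robot, y along the row.
- peg0 (a point): Foot of drying peg 0, on the deck's top surface, at (0, 150) mm in the stand's frame. The peg is an upright round steel post, 24 mm in diameter and 55 mm tall above this point, tapering to 14 mm over its last 8 mm. Pegs are 100 mm apart. A cup on the peg stands with its rim on the deck and about 9 mm of play each way.
- peg1 (a point): Foot of drying peg 1, on the deck's top surface, at (0, 50) mm in the stand's frame. The peg is an upright round steel post, 24 mm in diameter and 55 mm tall above this point, tapering to 14 mm over its last 8 mm. Pegs are 100 mm apart. A cup on the peg stands with its rim on the deck and about 9 mm of play each way.
- peg2 (a point): Foot of drying peg 2, on the deck's top surface, at (0, -50) mm in the stand's frame. The peg is an upright round steel post, 24 mm in diameter and 55 mm tall above this point, tapering to 14 mm over its last 8 mm. Pegs are 100 mm apart. A cup on the peg stands with its rim on the deck and about 9 mm of play each way.
- peg3 (a point): Foot of drying peg 3, on the deck's top surface, at (0, -150) mm in the stand's frame. The peg is an upright round steel post, 24 mm in diameter and 55 mm tall above this point, tapering to 14 mm over its last 8 mm. Pegs are 100 mm apart. A cup on the peg stands with its rim on the deck and about 9 mm of play each way.
- lever (a joint): Air lever on the front of the blower head: a steel bar pivoted about the stand's y, reaching 105 mm towards -x to a red grip. Rad: 0 level, positive raised (upper stop +0.55, air off), negative lowered (lower stop -0.55, air on). Friction (1.2 N at the grip) holds it where it is left.
- lever_tip (a point): Centre of the lever's red grip, a cylinder 18 mm in diameter, 14 mm long, axis along the stand's y; it can be pinched from above across its flat ends and turns between the fingers as the lever swings. 50 mm free all round.
- lever_pivot (a point): Pivot of the lever, fixed on the stand at (-55, -300, 170) mm in its frame. At lever angle a the grip's centre is 105 mm from it, at (-105 cos a, 0, 105 sin a) mm in the stand's axes.
- wet0: White rinse cup lying on its side on the table (may be absent). Square, 48 x 48 mm outside, 78 mm long, walls 3 mm, closed end 4 mm, 70 g. Origin at its middle (24 mm above the table lying, 74 mm when seated mouth down on a peg); x runs from closed end to open mouth, y and z square to its flat sides. At the start the mouth points radially away from the base axis, within about 0.4 rad.
- wet1: White rinse cup lying on its side on the table (may be absent). Square, 48 x 48 mm outside, 78 mm long, walls 3 mm, closed end 4 mm, 70 g. Origin at its middle (24 mm above the table lying, 74 mm when seated mouth down on a peg); x runs from closed end to open mouth, y and z square to its flat sides. At the start the mouth points radially away from the base axis, within about 0.4 rad.
- wet2: White rinse cup lying on its side on the table (may be absent). Square, 48 x 48 mm outside, 78 mm long, walls 3 mm, closed end 4 mm, 70 g. Origin at its middle (24 mm above the table lying, 74 mm when seated mouth down on a peg); x runs from closed end to open mouth, y and z square to its flat sides. At the start the mouth points radially away from the base axis, within about 0.4 rad.
- wet3: White rinse cup lying on its side on the table (may be absent). Square, 48 x 48 mm outside, 78 mm long, walls 3 mm, closed end 4 mm, 70 g. Origin at its middle (24 mm above the table lying, 74 mm when seated mouth down on a peg); x runs from closed end to open mouth, y and z square to its flat sides. At the start the mouth points radially away from the base axis, within about 0.4 rad.
- dry0: Blue plastic cup of the same size (48 x 48 x 78 mm, 70 g), dry, standing mouth down on peg 0 at the start (may be absent). Origin at its middle, 39 mm above its rim; z points from the mouth to the closed end (up at the start); x and y square to its sides.
- dry1: Blue plastic cup of the same size (48 x 48 x 78 mm, 70 g), dry, standing mouth down on peg 1 at the start (may be absent). Origin at its middle, 39 mm above its rim; z points from the mouth to the closed end (up at the start); x and y square to its sides.
- dry2: Blue plastic cup of the same size (48 x 48 x 78 mm, 70 g), dry, standing mouth down on peg 2 at the start (may be absent). Origin at its middle, 39 mm above its rim; z points from the mouth to the closed end (up at the start); x and y square to its sides.
- dry3: Blue plastic cup of the same size (48 x 48 x 78 mm, 70 g), dry, standing mouth down on peg 3 at the start (may be absent). Origin at its middle, 39 mm above its rim; z points from the mouth to the closed end (up at the start); x and y square to its sides.
- tray: Fixed green storage tray, 120 (x) by 200 (y) mm outside, floor 4 mm above the table, rim 4 mm thick and 14 mm high. Origin at the centre of its underside. Room for two cups side by side along y.
- screwdriver: Small screwdriver, 150 mm, lying on the table left of the tray; bystander.
- case: Red spectacle case, 60 x 150 x 30 mm; bystander.
- spray: White bottle with red cap, 52 mm wide, 130 mm tall, behind the stand and tray; bystander.
- jar: Amber jar, 48 mm wide, 50 mm tall, behind the stand; bystander.
- loupe: Black eye loupe, 32 mm wide, 26 mm tall, in front of the stand; bystander.
- brush: Bench brush, 160 mm, lying right of the stand; bystander.
Mind the look-alikes: they are no part of the job. Of the things that look like the tray, the largest one is meant.

How it is judged:
On the way, in this order (a step that is already met when the one before it is completed fails the run):
1. the lever is fully raised while the blue cups are still on their pegs and no white cup is on the stand (value of joint lever above 0.42 rad and distance of each of dry0, dry1, dry2, dry3 from where it was at the start of the episode below 0.03 m and height (world z) of each of wet0, wet1, wet2, wet3 below 0.06 m), for 0.2 s.
2. all blue cups stand in the tray and all white cups are seated on pegs, with the lever still up (value of joint lever above 0.42 rad and angle between each of wet0, wet1, wet2, wet3's own x axis and vertical above 3 rad and height (world z) of wet0 between 0.068 and 0.08 m and linear speed of each of wet0, wet1, wet2, wet3, dry0, dry1, dry2, dry3 below 0.03 m/s and (horizontal distance between wet0 and peg0 below 0.015 m or horizontal distance between wet0 and peg1 below 0.015 m or horizontal distance between wet0 and peg2 below 0.015 m or horizontal distance between wet0 and peg3 below 0.015 m) and height (world z) of wet1 between 0.068 and 0.08 m and (horizontal distance between wet1 and peg0 below 0.015 m or horizontal distance between wet1 and peg1 below 0.015 m or horizontal distance between wet1 and peg2 below 0.015 m or horizontal distance between wet1 and peg3 below 0.015 m) and height (world z) of wet2 between 0.068 and 0.08 m and (horizontal distance between wet2 and peg0 below 0.015 m or horizontal distance between wet2 and peg1 below 0.015 m or horizontal distance between wet2 and peg2 below 0.015 m or horizontal distance between wet2 and peg3 below 0.015 m) and height (world z) of wet3 between 0.068 and 0.08 m and (horizontal distance between wet3 and peg0 below 0.015 m or horizontal distance between wet3 and peg1 below 0.015 m or horizontal distance between wet3 and peg2 below 0.015 m or horizontal distance between wet3 and peg3 below 0.015 m) and angle between each of dry0, dry1, dry2, dry3's own z axis and vertical below 0.12 rad and z of each of dry0, dry1, dry2, dry3 in the frame of tray below 0.05 m and x of dry0 in the frame of tray between -0.045 and 0.045 m and y of dry0 in the frame of tray between -0.085 and 0.085 m and x of dry1 in the frame of tray between -0.045 and 0.045 m and y of dry1 in the frame of tray between -0.085 and 0.085 m and x of dry2 in the frame of tray between -0.045 and 0.045 m and y of dry2 in the frame of tray between -0.085 and 0.085 m and x of dry3 in the frame of tray between -0.045 and 0.045 m and y of dry3 in the frame of tray between -0.085 and 0.085 m), for 0.2 s.
3. the lever is fully lowered, all cups in place (value of joint lever below -0.42 rad and angle between each of wet0, wet1, wet2, wet3's own x axis and vertical above 3 rad and height (world z) of wet0 between 0.068 and 0.08 m and linear speed of each of wet0, wet1, wet2, wet3, dry0, dry1, dry2, dry3 below 0.03 m/s and (horizontal distance between wet0 and peg0 below 0.015 m or horizontal distance between wet0 and peg1 below 0.015 m or horizontal distance between wet0 and peg2 below 0.015 m or horizontal distance between wet0 and peg3 below 0.015 m) and height (world z) of wet1 between 0.068 and 0.08 m and (horizontal distance between wet1 and peg0 below 0.015 m or horizontal distance between wet1 and peg1 below 0.015 m or horizontal distance between wet1 and peg2 below 0.015 m or horizontal distance between wet1 and peg3 below 0.015 m) and height (world z) of wet2 between 0.068 and 0.08 m and (horizontal distance between wet2 and peg0 below 0.015 m or horizontal distance between wet2 and peg1 below 0.015 m or horizontal distance between wet2 and peg2 below 0.015 m or horizontal distance between wet2 and peg3 below 0.015 m) and height (world z) of wet3 between 0.068 and 0.08 m and (horizontal distance between wet3 and peg0 below 0.015 m or horizontal distance between wet3 and peg1 below 0.015 m or horizontal distance between wet3 and peg2 below 0.015 m or horizontal distance between wet3 and peg3 below 0.015 m) and angle between each of dry0, dry1, dry2, dry3's own z axis and vertical below 0.12 rad and z of each of dry0, dry1, dry2, dry3 in the frame of tray below 0.05 m and x of dry0 in the frame of tray between -0.045 and 0.045 m and y of dry0 in the frame of tray between -0.085 and 0.085 m and x of dry1 in the frame of tray between -0.045 and 0.045 m and y of dry1 in the frame of tray between -0.085 and 0.085 m and x of dry2 in the frame of tray between -0.045 and 0.045 m and y of dry2 in the frame of tray between -0.085 and 0.085 m and x of dry3 in the frame of tray between -0.045 and 0.045 m and y of dry3 in the frame of tray between -0.085 and 0.085 m), for 0.2 s.
At the end, for the whole second after the job is handed in: Lever at its lower stop (below -0.42 rad); every white cup mouth down over a peg (within 8 degrees of upright, within 15 mm of its axis, rim within 6 mm of the deck); every blue cup mouth down on the tray floor inside its rim; all at rest (all of step 3 and velocity of joint lever below 0.1 rad/s); the robot touches nothing.
It fails at once if one of the other things on the bench is shoved aside by more than 40 mm (distance of any of screwdriver, case, spray, jar, loupe, brush from where it was at the start of the episode above 0.04 m).
Of wet0, wet1, wet2, wet3 only 3 to 4 are there at a start; the rules pass over those that are not, and their reading is None.
Of dry0, dry1, dry2, dry3 only 1 to 2 are there at a start; the rules pass over those that are not, and their reading is None.
At some moment in a run one of wet0, wet1, wet2, wet3 may be knocked a few centimetres aside while the robot is not near it.
It also fails if it takes over 210 s, if anything falls off the work surface, if the arm or the gripper's body presses on something with over 40 N, if the wrist force passes 120 N, or if a joint passes its speed limit or range.

## Working session

There is one attempt and no reset: what is moved stays moved. The work goes in short steps, Python scripts to look and compute and a tool call to move; the robot and the scene stay as the last step left them, time stands still between calls to the robot, and variables do not carry over. Pictures are saved under pics/ and viewed, at most 14 in all, crops included, and the job is handed in when it is done.

Besides the shell and the picture viewer there is one more tool, called by a JSON object that holds its "op" and its "data", one argument or row to a line. play_rows: Moves the arm, as the interface text tells. Shift numbers are shares of 20 mm and turn numbers shares of 0.5 rad, none past 1 either way. Its arguments: {"type":"object","properties":{"translation":{"type":"array"},"rot":{"type":"array"},"jaw":{"type":"array"},"squeeze":{"type":"number"}},"required":["translation","rot","jaw"]}

```bash
ls; mkdir -p pics
python3 - <<'E'
from plant import *
import cv2
s=observe();print(s)
for n in ("scene","top"):
    c=calibration(n);print(n,c)
    cv2.imwrite(f"pics/{n}0.png",cv2.resize(camera(n)[:,:,::-1],(800,600),interpolation=cv2.INTER_CUBIC))
E
```

```text
pics
{'clock': 0.0, 'joint_positions': array([ 1.17709498,  0.32178286, -0.07008625,  1.45167239,  0.02260688,
        1.37080104, -0.05691355]), 'joint_vel': array([ 0.00012842,  0.00017971, -0.00035718, -0.00184215, -0.0003    ,
        0.00016339,  0.00036204]), 'effort': array([ 1.19070075e-03, -4.93583930e+01, -3.81654901e-01, -3.14336264e+01,
        1.30380801e-02,  1.12880531e-02, -7.25648533e-06]), 'tool_pos': array([ 0.25752495, -0.59622353,  0.23025089]), 'orientation': array([-9.06766391e-04,  9.79281747e-01,  2.02500318e-01, -2.41343803e-04]), 'force': array([ 0.49313561, -0.67721773,  0.74916396]), 'wrist_torque': array([-0.02340093,  0.06238018, -0.01020839]), 'grasp_force': 0.0, 'grip_width': 0.08511455905891548}
scene {'vfov': 56.938516143182795, 'cx': 284.6312958179668, 'cy': 209.69142534137168, 'world_to_cam': array([[-0.33856902,  0.94089588, -0.00927162,  0.14756369],
       [ 0.65701991,  0.2293434 , -0.71814096, -0.24172074],
       [-0.67356949, -0.24923192, -0.6958359 ,  1.65011448],
       [ 0.        ,  0.        ,  0.        ,  1.        ]])}
top {'vfov': 42.464200381163856, 'cx': 271.235371279185, 'cy': 208.90293242862856, 'world_to_cam': array([[ 0.02425903, -0.99966544, -0.0089724 ,  0.01510816],
       [-0.99847338, -0.02378265, -0.04985268,  0.50580921],
       [ 0.04962262,  0.01016808, -0.99871628,  1.51513779],
       [ 0.        ,  0.        ,  0.        ,  1.        ]])}
```

View pics/top0.png

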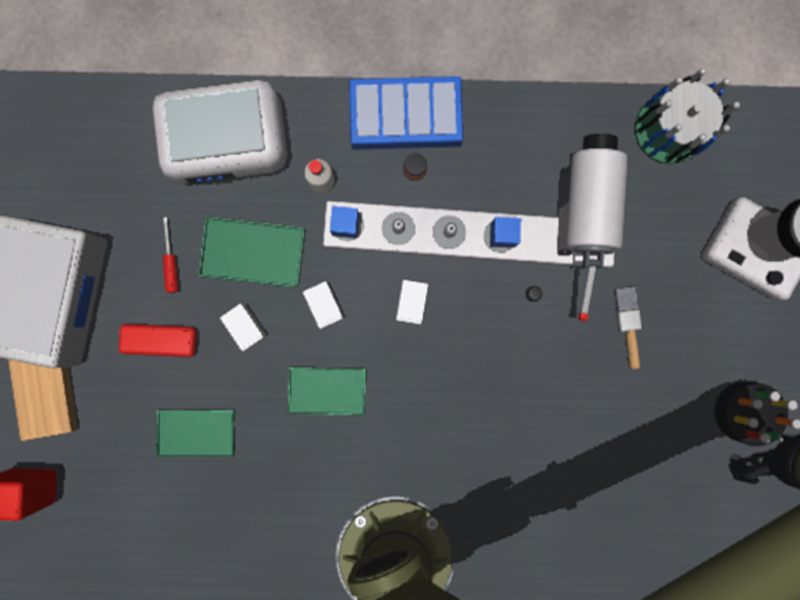

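View pics/scene0.png

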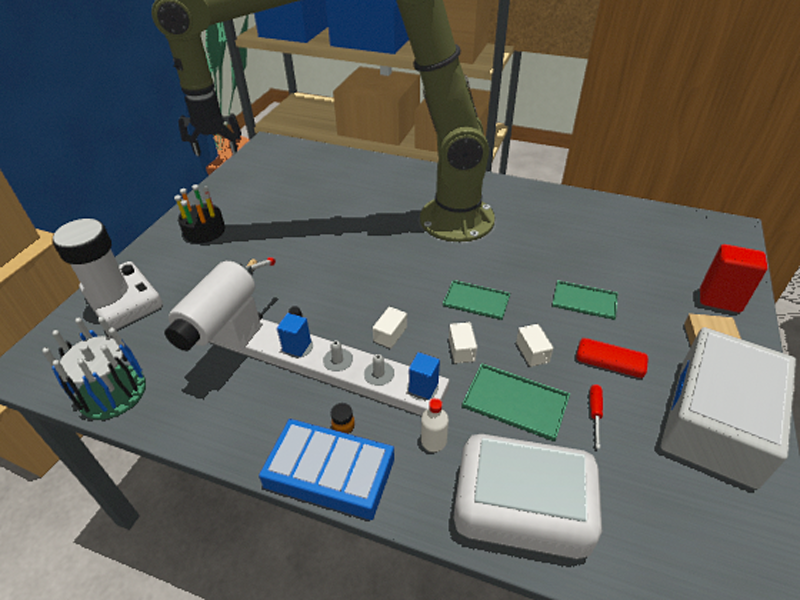

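The top view shows three white cups lying at about (242,327), (323,305) and (412,302). Blue cups are on peg0 (344,221) and peg3 (506,231). The large green tray is at (252,252) and the red lever grip at (584,316). I'll measure these by fitting silhouettes in both views.

```bash
cat > h.py <<'E'
from plant import *
import numpy as np, cv2
from scipy.optimize import minimize
C={n:calibration(n) for n in("scene","top")}
def proj(n,P):
    c=C[n];P=np.atleast_2d(P);q=P@c["world_to_cam"][:3,:3].T+c["world_to_cam"][:3,3]
    f=210/np.tan(np.radians(c["vfov"]/2));return q[:,:2]/q[:,2:]*f+[c["cx"],c["cy"]]
def ray(n,uv,z):
    c=C[n];f=210/np.tan(np.radians(c["vfov"]/2));R=c["world_to_cam"][:3,:3];t=c["world_to_cam"][:3,3]
    d=R.T@np.array([(uv[0]-c["cx"])/f,(uv[1]-c["cy"])/f,1]);o=-R.T@t;return o+d*(z-o[2])/d[2]
def box(p,size,z0,off=(0,0)):
    c,s=np.cos(p[2]),np.sin(p[2]);o=[]
    for i in(-.5,.5):
        for j in(-.5,.5):
            for k in(0,1):
                X,Y=i*size[0]+off[0],j*size[1]+off[1];o.append([p[0]+c*X-s*Y,p[1]+s*X+c*Y,z0+k*size[2]])
    return np.array(o)
def hull(n,P,S=4):
    h=cv2.convexHull(((proj(n,P)+.5)*S-.5).astype(np.float32)).round().astype(np.int32)
    m=np.zeros((420*S,560*S),np.uint8);cv2.fillConvexPoly(m,h,1)
    return cv2.resize(m.astype(np.float32),(560,420),interpolation=cv2.INTER_AREA)
def fit(masks,size,z0,p0,off=(0,0),roi=None):
    def cost(p):
        s=0
        for n,m in masks.items():
            h=hull(n,box(p,size,z0,off))
            if roi is not None:h=h*roi
            s+=1-np.minimum(h,m).sum()/np.maximum(h,m).sum()
        return s
    best=None
    for r in range(2):
        p0=np.array(p0);sx=np.array([p0+d for d in([0,0,0],[.012,0,0],[0,.012,0],[0,0,.15])])
        q=minimize(cost,p0,method="Nelder-Mead",options=dict(initial_simplex=sx,xatol=1e-4,fatol=1e-4,maxiter=120));p0=q.x
    return q.x,q.fun/len(masks)
def blob(mask,uv,rad=3):
    n,l=cv2.connectedComponents(mask.astype(np.uint8));u,v=np.round(uv).astype(int)
    w=l[v-rad:v+rad+1,u-rad:u+rad+1];w=w[w>0]
    return (l==np.bincount(w).argmax()).astype(np.float32) if len(w) else np.zeros(mask.shape,np.float32)
def colors(im):
    i=im.astype(int);r,g,b=i[...,0],i[...,1],i[...,2]
    return dict(white=(i.min(2)>105)&(i.max(2)-i.min(2)<60),blue=(b>r+40)&(b>g+25),green=(g>r+20)&(g>b+10),red=(r>g+60)&(r>b+60))
E
cat > m0.py <<'E'
from h import *
I={n:camera(n) for n in C};M={n:colors(I[n]) for n in C}
k=560/800
def go(name,col,uvtop,z,size,z0,yaw,cams=("top","scene")):
    p=ray("top",np.array(uvtop)*k,z)
    masks={n:blob(M[n][col],proj(n,[p[0],p[1],z])[0]) for n in cams}
    print(name,[int(m.sum()) for m in masks.values()],*[np.round(v,4) for v in fit(masks,size,z0,[p[0],p[1],yaw])])
for i,(u,v,y) in enumerate([(242,327,.5),(323,305,.4),(412,302,-.1)]): go("wet",'white',(u,v),.048,(.078,.048,.048),0,y)
go("dry0",'blue',(344,221),.113,(.048,.048,.078),.035,0); go("dry3",'blue',(506,231),.113,(.048,.048,.078),.035,0)
go("tray",'green',(252,252),.014,(.12,.2,.014),0,0,("top",))
go("tray",'green',(252,252),.014,(.12,.2,.014),0,0)
roi=np.zeros((420,560),np.float32);roi[135:190,220:392]=1
t=I["top"].astype(int);m=((t.max(2)>100)|M["top"]["blue"]).astype(np.uint8)
m=cv2.morphologyEx(m,cv2.MORPH_CLOSE,np.ones((7,7)));m=blob(m,(290,162))*roi
print("stand",fit({"top":m},(.09,.57,.035),0,[*ray("top",(297,159),.035)[:2],-.05],off=(0,-.09),roi=roi))
for u in((398,225),(450,229)):print("pegtop",ray("top",np.array(u)*k,.09))
def cen(n,uv):
    b=blob(M[n]["red"],np.array(uv)*k);ys,xs=np.nonzero(b);return np.array([xs.mean(),ys.mean()]),len(xs)
a,na=cen("top",(583,316));b,nb=cen("scene",(271,261));print(na,nb)
zs=np.linspace(.08,.26,181);d=[np.linalg.norm(ray("top",a,z)-ray("scene",b,z)) for z in zs];z=zs[np.argmin(d)];print("tip",ray("top",a,z),ray("scene",b,z))
E
python3 m0.py
```

```text
wet [559, 432] [0.4415 0.3129 0.5974] 0.1634
wet [563, 444] [0.4889 0.1554 0.4312] 0.0968
wet [558, 478] [ 0.4987 -0.0202 -0.1523] 0.0834
dry0 [363, 557] [ 0.6468  0.1131 -0.052 ] 0.1087
dry3 [375, 530] [ 0.6336 -0.1933  0.0117] 0.128
tray [2985] [ 0.5928  0.3021 -0.0881] 0.022
tray [2985, 2372] [ 0.5927  0.3016 -0.089 ] 0.024
stand (array([ 0.64188878, -0.03911426, -0.04987247]), np.float64(0.03007984161376953))
pegtop [0.64063751 0.00999129 0.09      ]
pegtop [ 0.63530259 -0.08819768  0.09      ]
31 19
tip [ 0.47630837 -0.33257208  0.125     ] [ 0.47464409 -0.33005423  0.125     ]
```

{"op": "play_rows", "data": {
  "translation": [
    [0.78,0.95,0],
    [0.78,0.95,0],
    [0.78,0.95,0],
    [0.78,0.95,0],
    [0.78,0.95,0],
    [0.78,0.95,0],
    [0.78,0.95,0],
    [0.78,0.95,0]
  ],
  "rot": [
    [0,0,-0.15],
    [0,0,-0.15],
    [0,0,-0.15],
    [0,0,-0.15],
    [0,0,-0.15],
    [0,0,-0.166],
    [0,0,0],
    [0,0,0]
  ],
  "jaw": [0,0,0,0,0,0,0,0],
  "squeeze": 40
}}

```text
clock: 0.87
tool_pos: [0.3831, -0.4436, 0.2312]
orientation: [-0.0, 1.0, -0.025, -0.0]
force: [0.3, -0.5, -0.1]
grip_width: 0.0853
grasp_force: 0.0
```

{"op": "play_rows", "data": {
  "translation": [
    [0.78,0.95,0],
    [0.78,0.95,0],
    [0.78,0.95,0],
    [0.78,0.95,0],
    [0.78,0.95,0],
    [0.78,0.95,0],
    [0,0,0],
    [0,0,0]
  ],
  "rot": [
    [0,0,0],
    [0,0,0],
    [0,0,0],
    [0,0,0],
    [0,0,0],
    [0,0,0],
    [0,0,0],
    [0,0,0]
  ],
  "jaw": [0,0,0,0,0,0,0,0]
}}

```text
clock: 1.53
tool_pos: [0.4772, -0.329, 0.2312]
orientation: [-0.0, 1.0, -0.023, -0.0]
force: [0.4, -0.2, 0.2]
grip_width: 0.0854
grasp_force: 0.0
```

```bash
cat > w.py <<'E'
from h import *
import sys
def wproj(P,c):
    P=np.atleast_2d(P);q=P@c["world_to_cam"][:3,:3].T+c["world_to_cam"][:3,3]
    f=210/np.tan(np.radians(c["vfov"]/2));rho=np.linalg.norm(q[:,:2],axis=1);th=np.arctan2(rho,q[:,2])
    return q[:,:2]/rho[:,None]*(f*th)[:,None]+[c["cx"],c["cy"]]
def wray(uv,z,c):
    f=210/np.tan(np.radians(c["vfov"]/2));d=np.array(uv,float)-[c["cx"],c["cy"]];r=np.linalg.norm(d)
    d=np.array([*(d/r*np.sin(r/f)),np.cos(r/f)]);R=c["world_to_cam"][:3,:3];o=-R.T@c["world_to_cam"][:3,3];d=R.T@d
    return o+d*(z-o[2])/d[2]
E
python3 - <<'E'
from w import *
s=observe();print(s["clock"],s["tool_pos"],s["orientation"],s["joint_positions"],s["force"])
c=calibration("wrist");print(c);im=camera("wrist");np.save("pics/w1.npy",im)
cv2.imwrite("pics/w1.png",im[:,:,::-1])
for P in([.642-.0,-.039,.035],[.4755,-.331,.125]):print(wproj(P,c))
E
```

```text
1.5333 [ 0.47722536 -0.32895604  0.23119879] [-1.93179034e-04  9.99731431e-01 -2.31738354e-02 -5.01930873e-05] [ 0.76511733  0.18232666 -0.23527778  1.62559358  0.04314605  1.33907419
 -1.09347386] [ 0.44681479 -0.16798482  0.15431877]
{'vfov': 65.70646984690485, 'cx': 278.6356540912897, 'cy': 206.5818264561602, 'world_to_cam': array([[-4.64973306e-02, -9.98917963e-01, -9.48930404e-04,
        -3.07263000e-01],
       [-9.61505133e-01,  4.44982587e-02,  2.71160073e-01,
         4.38366341e-01],
       [-2.70824442e-01,  1.35206210e-02, -9.62533799e-01,
         5.11863072e-01],
       [ 0.00000000e+00,  0.00000000e+00,  0.00000000e+00,
         1.00000000e+00]])}
[[39.71096926 69.43593477]]
[[280.08443752 207.00577399]]
```

View pics/w1.png

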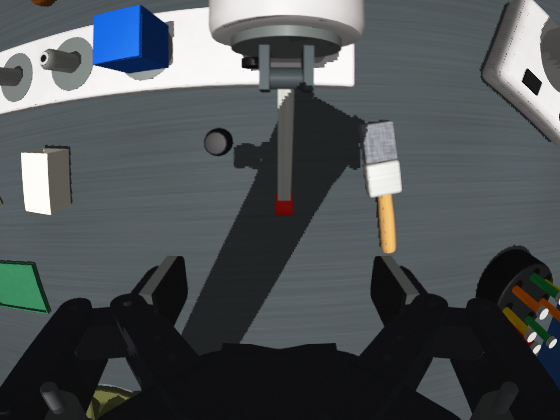

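The grip is at (284,208) in the wrist view. That puts it at y≈-0.334, with the fingers straddling it, so I'll go down, pinch, and swing it up the arc.

{"op": "play_rows", "data": {
  "translation": [
    [-0.05,-0.25,-0.8],
    [0,0,-1],
    [0,0,-1],
    [0,0,-1],
    [0,0,-1],
    [0,0,-0.8],
    [0,0,-0.5],
    [0,0,0]
  ],
  "rot": [
    [0,0,0],
    [0,0,0],
    [0,0,0],
    [0,0,0],
    [0,0,0],
    [0,0,0],
    [0,0,0],
    [0,0,0]
  ],
  "jaw": [0,0,0,0,0,0,0,0.3]
}}

```text
clock: 2.25
tool_pos: [0.4727, -0.3361, 0.1068]
orientation: [-0.001, 1.0, -0.026, -0.002]
force: [-0.6, -0.2, -0.3]
grip_width: 0.0754
grasp_force: 0.0
```

{"op": "play_rows", "data": {
  "translation": [
    [0,0,0],
    [0,0,0],
    [0,0,0],
    [0,0,0],
    [0,0,0],
    [0,0,0],
    [0,0,0],
    [0,0,0]
  ],
  "rot": [
    [0,0,0],
    [0,0,0],
    [0,0,0],
    [0,0,0],
    [0,0,0],
    [0,0,0],
    [0,0,0],
    [0,0,0]
  ],
  "jaw": [0.5,0.7,0.85,1,1,1,1,1]
}}

```text
clock: 2.92
tool_pos: [0.4764, -0.3326, 0.1098]
orientation: [-0.002, 1.0, -0.024, 0.0]
force: [-1.1, 6.0, 1.7]
grip_width: 0.0127
grasp_force: 43.1
```

{"op": "play_rows", "data": {
  "translation": [
    [-0.21,0,0.62],
    [-0.21,0,0.62],
    [-0.05,0,0.65],
    [-0.05,0,0.65],
    [0.115,0,0.645],
    [0.115,0,0.645],
    [0.23,0,0.53],
    [0.23,0,0.53]
  ],
  "rot": [
    [0,0,0],
    [0,0,0],
    [0,0,0],
    [0,0,0],
    [0,0,0],
    [0,0,0],
    [0,0,0],
    [0,0,0]
  ],
  "jaw": [1,1,1,1,1,1,1,1]
}}

```text
clock: 3.58
tool_pos: [0.4784, -0.3327, 0.2065]
orientation: [-0.002, 1.0, -0.024, -0.001]
force: [1.9, 4.8, -6.9]
grip_width: 0.0128
grasp_force: 39.0
```

{"op": "play_rows", "data": {
  "translation": [
    [0.1,0,0.18],
    [0,0,0],
    [0,0,0]
  ],
  "rot": [
    [0,0,0],
    [0,0,0],
    [0,0,0]
  ],
  "jaw": [1,1,1]
}}

```text
clock: 3.83
tool_pos: [0.4812, -0.3329, 0.2109]
orientation: [-0.002, 1.0, -0.024, -0.0]
force: [0.5, 5.7, -1.0]
grip_width: 0.013
grasp_force: 39.5
```

Run:
```python
from h import *
s=observe();print(s["tool_pos"],s["force"],s["grip_width"],s["joint_positions"])
im=camera("scene");cv2.imwrite("pics/s1.png",cv2.resize(im[100:260,120:280][:,:,::-1],(480,480),interpolation=cv2.INTER_CUBIC))
b=colors(im)["red"][100:260,120:280];ys,xs=np.nonzero(b);print(len(xs),xs.mean()+120,ys.mean()+100)
for a in(.3,.45,.55):print(proj("scene",[.572-.105*np.cos(a),-.336+.005,.17+.105*np.sin(a)]))
```

```text
[ 0.4812297  -0.33288449  0.21093811] [ 0.4954783   5.68646243 -1.02124195] 0.013034382338447045 [ 0.76572556  0.2066309  -0.23453634  1.63820335  0.04639298  1.30492934
 -1.0951459 ]
88 146.0909090909091 131.4318181818182
[[185.78445608 163.49569162]]
[[184.04047725 160.91381343]]
[[182.69892369 159.50769078]]
```

View pics/s1.png

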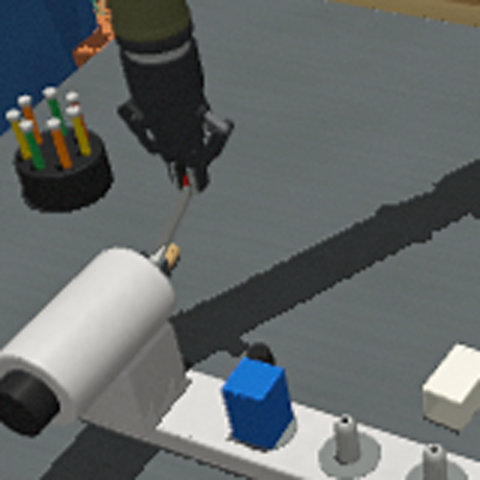

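Lever grip is at about full-image (182.3,160.7), so the angle is ≈0.5. I'll nudge it to the stop, release and rise.

{"op": "play_rows", "data": {
  "translation": [
    [0.12,0,0.2],
    [0.06,0,0.1],
    [0,0,0]
  ],
  "rot": [
    [0,0,0],
    [0,0,0],
    [0,0,0]
  ],
  "jaw": [1,1,1]
}}

```text
clock: 4.13
tool_pos: [0.4846, -0.333, 0.2163]
orientation: [-0.002, 1.0, -0.024, -0.001]
force: [1.3, 6.3, -2.5]
grip_width: 0.0129
grasp_force: 39.3
```

{"op": "play_rows", "data": {
  "translation": [
    [0,0,0],
    [0,0,0],
    [0,0,0],
    [0,0,0],
    [0,0,0],
    [0,0,0]
  ],
  "rot": [
    [0,0,0],
    [0,0,0],
    [0,0,0],
    [0,0,0],
    [0,0,0],
    [0,0,0]
  ],
  "jaw": [0.85,0.7,0.5,0.3,0.1,0]
}}

```text
clock: 4.63
tool_pos: [0.4841, -0.3364, 0.2173]
orientation: [0.001, 1.0, -0.025, 0.0]
force: [0.2, -0.6, -0.6]
grip_width: 0.0726
grasp_force: 0.0
```

{"op": "play_rows", "data": {
  "translation": [
    [0,0,1],
    [0,0,1],
    [0,0,1],
    [0,0,0]
  ],
  "rot": [
    [0,0,0],
    [0,0,0],
    [0,0,0],
    [0,0,0]
  ],
  "jaw": [0,0,0,0]
}}

```text
clock: 4.97
tool_pos: [0.4859, -0.3371, 0.2816]
orientation: [0.002, 1.0, -0.025, 0.003]
force: [0.3, 0.4, 1.0]
grip_width: 0.0851
grasp_force: 0.0
```

{"op": "play_rows", "data": {
  "translation": [
    [0.91,0.91,0],
    [0.91,0.91,0],
    [0.91,0.91,0],
    [0.91,0.91,0],
    [0.91,0.91,0],
    [0.91,0.91,0],
    [0.91,0.91,0],
    [0.91,0.91,0]
  ],
  "rot": [
    [0,0,0],
    [0,0,0],
    [0,0,0],
    [0,0,0],
    [0,0,0],
    [0,0,0],
    [0,0,0],
    [0,0,0]
  ],
  "jaw": [0,0,0,0,0,0,0,0]
}}

```text
clock: 5.63
tool_pos: [0.6304, -0.1895, 0.2762]
orientation: [0.0, 1.0, -0.025, -0.0]
force: [-0.2, -0.5, -0.5]
grip_width: 0.0857
grasp_force: 0.0
```

{"op": "play_rows", "data": {
  "translation": [
    [0,0,0],
    [0,0,0]
  ],
  "rot": [
    [0,0,0],
    [0,0,0]
  ],
  "jaw": [0,0]
}}

```text
clock: 5.8
tool_pos: [0.6305, -0.1881, 0.2758]
orientation: [-0.0, 1.0, -0.023, -0.0]
force: [-0.1, -0.1, -0.1]
grip_width: 0.0852
grasp_force: 0.0
```

Run:
```python
from w import *
s=observe();print(s["clock"],s["tool_pos"],s["orientation"],s["joint_positions"])
c=calibration("wrist");im=camera("wrist");np.savez("pics/w2.npz",im=im,W=c["world_to_cam"])
R=np.array([[.99876,.0499],[-.0499,.99876]])
for y in(.15,.05,-.05,-.15):
    p=np.array([.642,-.039])+R@[0,y];
    for z in(.035,.09):
        u=wproj([*p,z],c)[0].astype(int);cv2.circle(im,tuple(int(v) for v in u),2,(255,0,255),-1)
for b in(box([.6336,-.1933,.0117],(.048,.048,.078),.035),):
    for u in wproj(b,c):cv2.circle(im,tuple(int(v) for v in u),2,(255,255,0),-1)
t=.572-.105*np.cos(.55),-.336+.0045,.17+.105*np.sin(.55);cv2.circle(im,tuple(int(v) for v in wproj(t,c)[0]),2,(0,255,0),-1)
cv2.imwrite("pics/w2.png",im[:,:,::-1])
```

```text
5.8 [ 0.63046669 -0.18814003  0.27578601] [-4.47351976e-04  9.99727687e-01 -2.33273472e-02 -4.31634536e-04] [ 0.50629335  0.34306794 -0.34002444  1.3503931   0.11227243  1.46803291
 -1.44442438]
```

View pics/w2.png

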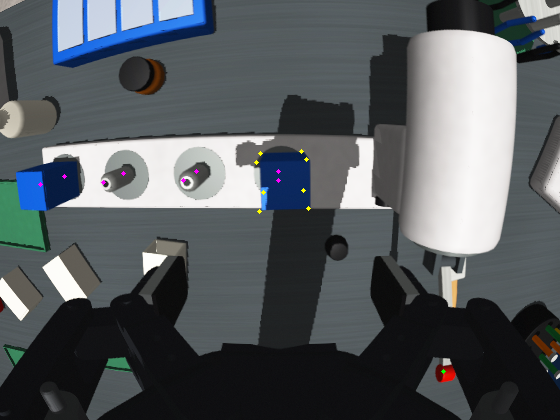

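The lever is up; the green marker at +0.55 sits on the red grip (444,372). Pegs are ~3 px right and below the prediction, so I correct by about (-3, -3) mm. Next I grip blue cup 3.

{"op": "play_rows", "data": {
  "translation": [
    [0.1,-0.2,-1],
    [0,0,-1],
    [0,0,-1],
    [0,0,-1],
    [0,0,-1],
    [0,0,-1],
    [0,0,-1],
    [0,0,-1]
  ],
  "rot": [
    [0,0,0],
    [0,0,0],
    [0,0,0],
    [0,0,0],
    [0,0,0],
    [0,0,0],
    [0,0,0],
    [0,0,0]
  ],
  "jaw": [0,0,0,0,0,0,0,0]
}}

```text
clock: 6.52
tool_pos: [0.6306, -0.1966, 0.1159]
orientation: [0.001, 1.0, -0.027, -0.0]
force: [-1.0, -0.1, 0.5]
grip_width: 0.0859
grasp_force: 0.0
```

{"op": "play_rows", "data": {
  "translation": [
    [0,0,-1],
    [0,0,-0.8],
    [0,0,0],
    [0,0,0],
    [0,0,0],
    [0,0,0],
    [0,0,0],
    [0,0,0]
  ],
  "rot": [
    [0,0,0],
    [0,0,0],
    [0,0,0],
    [0,0,0],
    [0,0,0],
    [0,0,0],
    [0,0,0],
    [0,0,0]
  ],
  "jaw": [0,0,0.2,0.4,0.6,0.8,0.8,0.8]
}}

```text
clock: 7.18
tool_pos: [0.6327, -0.1947, 0.0825]
orientation: [0.001, 1.0, -0.025, 0.001]
force: [-1.0, -0.6, 3.6]
grip_width: 0.0476
grasp_force: 41.2
```

{"op": "play_rows", "data": {
  "translation": [
    [0,0,1],
    [0,0,1],
    [0,0,1],
    [0,0,1],
    [0,0,1],
    [0,0,1],
    [-0.067,1,0],
    [-0.067,1,0]
  ],
  "rot": [
    [0,0,0],
    [0,0,0],
    [0,0,0],
    [0,0,0],
    [0,0,0],
    [0,0,0],
    [0,0,0],
    [0,0,0]
  ],
  "jaw": [0.8,0.8,0.8,0.8,0.8,0.8,0.8,0.8]
}}

```text
clock: 7.85
tool_pos: [0.6298, -0.1557, 0.2029]
orientation: [0.001, 1.0, -0.027, 0.002]
force: [-0.6, 0.5, -1.3]
grip_width: 0.0474
grasp_force: 41.3
```

{"op": "play_rows", "data": {
  "translation": [
    [-0.067,1,0],
    [-0.067,1,0],
    [-0.067,1,0],
    [-0.067,1,0],
    [-0.067,1,0],
    [-0.067,1,0],
    [-0.067,1,0],
    [-0.067,1,0]
  ],
  "rot": [
    [0,0,0],
    [0,0,0],
    [0,0,0],
    [0,0,0],
    [0,0,0],
    [0,0,0],
    [0,0,0],
    [0,0,0]
  ],
  "jaw": [0.8,0.8,0.8,0.8,0.8,0.8,0.8,0.8]
}}

```text
clock: 8.52
tool_pos: [0.6182, 0.0069, 0.2011]
orientation: [0.0, 1.0, -0.025, 0.0]
force: [0.0, -0.3, -0.8]
grip_width: 0.0476
grasp_force: 41.3
```

{"op": "play_rows", "data": {
  "translation": [
    [-0.067,1,0],
    [-0.067,1,0],
    [-0.067,1,0],
    [-0.067,1,0],
    [-0.067,1,0],
    [-0.067,1,0],
    [-0.067,1,0],
    [-0.067,1,0]
  ],
  "rot": [
    [0,0,0],
    [0,0,0],
    [0,0,0],
    [0,0,0],
    [0,0,0],
    [0,0,0],
    [0,0,0],
    [0,0,0]
  ],
  "jaw": [0.8,0.8,0.8,0.8,0.8,0.8,0.8,0.8]
}}

```text
clock: 9.18
tool_pos: [0.6074, 0.1669, 0.201]
orientation: [0.0, 1.0, -0.025, 0.0]
force: [0.7, 0.4, -0.7]
grip_width: 0.0474
grasp_force: 41.3
```

{"op": "play_rows", "data": {
  "translation": [
    [-0.067,1,0],
    [-0.067,1,0],
    [-0.067,1,0],
    [-0.067,1,0],
    [-0.067,1,0],
    [-0.067,1,0],
    [-0.067,1,0],
    [-0.067,1,0]
  ],
  "rot": [
    [0,0,-0.1],
    [0,0,0],
    [0,0,0],
    [0,0,0],
    [0,0,0],
    [0,0,0],
    [0,0,0],
    [0,0,0]
  ],
  "jaw": [0.8,0.8,0.8,0.8,0.8,0.8,0.8,0.8]
}}

```text
clock: 9.85
tool_pos: [0.5967, 0.3268, 0.2009]
orientation: [0.0, 0.999, -0.05, 0.0]
force: [0.4, 0.2, -0.1]
grip_width: 0.0473
grasp_force: 41.3
```

{"op": "play_rows", "data": {
  "translation": [
    [-0.067,1,0],
    [0,0,0],
    [0,0,0]
  ],
  "rot": [
    [0,0,0],
    [0,0,0],
    [0,0,0]
  ],
  "jaw": [0.8,0.8,0.8]
}}

```text
clock: 10.1
tool_pos: [0.5946, 0.3476, 0.2007]
orientation: [-0.0, 0.999, -0.049, -0.0]
force: [0.4, -0.3, -0.1]
grip_width: 0.0475
grasp_force: 41.3
```

Run:
```python
from h import *
s=observe();print(s["tool_pos"],s["joint_positions"],s["grip_width"])
```

```text
[0.59461421 0.34755343 0.20073347] [-0.179611    0.4713276  -0.54493376  1.36812649  0.24197962  1.36854902
 -2.39232524] 0.047528116279362716
```

{"op": "play_rows", "data": {
  "translation": [
    [0,0,-1],
    [0,0,-1],
    [0,0,-1],
    [0,0,-1],
    [0,0,-1],
    [0,0,-1],
    [0,0,-0.8],
    [0,0,-0.4]
  ],
  "rot": [
    [0,0,0],
    [0,0,0],
    [0,0,0],
    [0,0,0],
    [0,0,0],
    [0,0,0],
    [0,0,0],
    [0,0,0]
  ],
  "jaw": [0.8,0.8,0.8,0.8,0.8,0.8,0.8,0.8]
}}

```text
clock: 10.77
tool_pos: [0.5952, 0.3429, 0.0541]
orientation: [0.002, 0.999, -0.051, -0.001]
force: [-0.9, -0.1, -1.4]
grip_width: 0.0476
grasp_force: 41.3
```

{"op": "play_rows", "data": {
  "translation": [
    [0,0,-0.15],
    [0,0,0],
    [0,0,0],
    [0,0,0],
    [0,0,0],
    [0,0,0],
    [0,0,0.5],
    [0,0,1]
  ],
  "rot": [
    [0,0,0],
    [0,0,0],
    [0,0,0],
    [0,0,0],
    [0,0,0],
    [0,0,0],
    [0,0,0],
    [0,0,0]
  ],
  "jaw": [0.8,0.8,0.5,0.4,0.3,0.2,0.2,0.2]
}}

```text
clock: 11.43
tool_pos: [0.5941, 0.3448, 0.0821]
orientation: [0.001, 0.999, -0.05, -0.002]
force: [-0.4, 0.2, -1.0]
grip_width: 0.0683
grasp_force: 0.0
```

{"op": "play_rows", "data": {
  "translation": [
    [0,0,1],
    [0,0,1],
    [0,0,1],
    [0,0,1],
    [0,0,1],
    [0,0,1],
    [0,0,1],
    [0,0,0]
  ],
  "rot": [
    [0,0,0],
    [0,0,0],
    [0,0,0],
    [0,0,0],
    [0,0,0],
    [0,0,0],
    [0,0,0],
    [0,0,0.1]
  ],
  "jaw": [0,0,0,0,0,0,0,0]
}}

```text
clock: 12.1
tool_pos: [0.5972, 0.3475, 0.2304]
orientation: [-0.002, 1.0, -0.025, 0.004]
force: [-0.1, 0.8, 0.7]
grip_width: 0.0852
grasp_force: 0.0
```

{"op": "play_rows", "data": {
  "translation": [
    [0.2,-0.98,0],
    [0.2,-0.98,0],
    [0.2,-0.98,0],
    [0.2,-0.98,0],
    [0.2,-0.98,0],
    [0.2,-0.98,0],
    [0.2,-0.98,0],
    [0.2,-0.98,0]
  ],
  "rot": [
    [0,0,0],
    [0,0,0],
    [0,0,0],
    [0,0,0],
    [0,0,0],
    [0,0,0],
    [0,0,0],
    [0,0,0]
  ],
  "jaw": [0,0,0,0,0,0,0,0]
}}

```text
clock: 12.77
tool_pos: [0.6277, 0.1883, 0.225]
orientation: [-0.0, 1.0, -0.025, 0.001]
force: [0.6, -0.1, -0.2]
grip_width: 0.0856
grasp_force: 0.0
```

{"op": "play_rows", "data": {
  "translation": [
    [0.2,-0.98,0],
    [0.2,-0.98,0],
    [0.2,-0.98,0],
    [0.2,-0.98,0],
    [0,0,0],
    [0,0,0]
  ],
  "rot": [
    [0,0,0],
    [0,0,0],
    [0,0,0],
    [0,0,0],
    [0,0,0],
    [0,0,0]
  ],
  "jaw": [0,0,0,0,0,0]
}}

```text
clock: 13.27
tool_pos: [0.644, 0.1091, 0.2246]
orientation: [0.0, 1.0, -0.027, 0.0]
force: [-0.3, 0.8, -0.3]
grip_width: 0.0855
grasp_force: 0.0
```

```bash
cat > m1.py <<'E'
from w import *
s=observe();print(s["clock"],s["tool_pos"],s["orientation"])
c=calibration("wrist");im=camera("wrist")
R=np.array([[.99876,.0499],[-.0499,.99876]])
def dot(P,col):
    for u in wproj(P,c):cv2.circle(im,tuple(int(v) for v in u),2,col,-1)
for y in(.15,.05,-.05,-.15):
    p=np.array([.6385,-.042])+R@[0,y]
    dot([[*p,.035],[*p,.09]],(255,0,255))
dot(box([.646,.111,-.05],(.048,.048,.078),.035),(255,255,0))
for p in([.4415,.3129,.5974],[.4889,.1554,.4312],[.4987,-.0202,-.1523]):dot(box(p,(.078,.048,.048),0),(0,255,0))
cv2.imwrite("pics/w3.png",im[:,:,::-1])
E
python3 m1.py
```

```text
13.2667 [0.64403519 0.10906072 0.22462918] [ 1.83727962e-04  9.99646584e-01 -2.65795164e-02  4.49854285e-04]
```

View pics/w3.png

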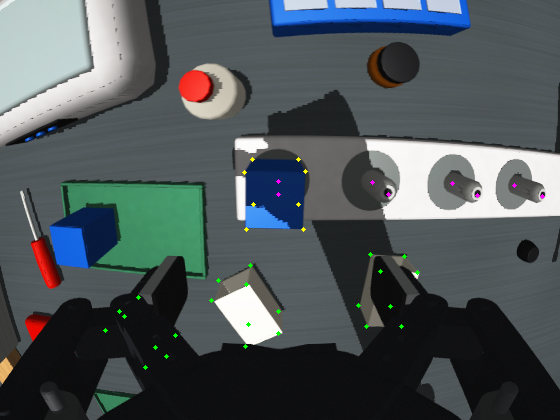

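Model dots match: cup 0's top face spans (247–305, 160–228), and the pegs are within 3 px. I'll grip blue cup 0.

{"op": "play_rows", "data": {
  "translation": [
    [0.05,0.05,-1],
    [0,0,-1],
    [0,0,-1],
    [0,0,-1],
    [0,0,-1],
    [0,0,-1],
    [0,0,-1],
    [0,0,-0.1]
  ],
  "rot": [
    [0,0,0],
    [0,0,0],
    [0,0,0],
    [0,0,0],
    [0,0,0],
    [0,0,0],
    [0,0,0],
    [0,0,0]
  ],
  "jaw": [0,0,0,0,0,0,0,0]
}}

```text
clock: 13.98
tool_pos: [0.6415, 0.1133, 0.078]
orientation: [0.0, 1.0, -0.024, -0.003]
force: [-0.9, -0.5, -0.9]
grip_width: 0.0851
grasp_force: 0.0
```

{"op": "play_rows", "data": {
  "translation": [
    [0,0,0],
    [0,0,0],
    [0,0,0],
    [0,0,0],
    [0,0,0],
    [0,0,0],
    [0,0,0],
    [0,0,0]
  ],
  "rot": [
    [0,0,0],
    [0,0,0],
    [0,0,0],
    [0,0,0],
    [0,0,0],
    [0,0,0],
    [0,0,0],
    [0,0,0]
  ],
  "jaw": [0.1,0.2,0.4,0.6,0.8,0.8,0.8,0.8]
}}

```text
clock: 14.65
tool_pos: [0.6459, 0.1122, 0.0839]
orientation: [-0.0, 1.0, -0.025, 0.002]
force: [-0.3, -0.1, 5.2]
grip_width: 0.0476
grasp_force: 41.5
```

{"op": "play_rows", "data": {
  "translation": [
    [0,0,1],
    [0,0,1],
    [0,0,1],
    [0,0,1],
    [0,0,1],
    [0,0,0.5],
    [0,0,0],
    [0,0,0]
  ],
  "rot": [
    [0,0,0],
    [0,0,0],
    [0,0,0],
    [0,0,0],
    [0,0,0],
    [0,0,0],
    [0,0,0],
    [0,0,0]
  ],
  "jaw": [0.8,0.8,0.8,0.8,0.8,0.8,0.8,0.8]
}}

```text
clock: 15.32
tool_pos: [0.6445, 0.1116, 0.1915]
orientation: [0.0, 1.0, -0.025, 0.0]
force: [-0.3, 0.4, -1.0]
grip_width: 0.0474
grasp_force: 41.2
```

{"op": "play_rows", "data": {
  "translation": [
    [-0.353,0.909,0],
    [-0.353,0.909,0],
    [-0.353,0.909,0],
    [-0.353,0.909,0],
    [-0.353,0.909,0],
    [-0.353,0.909,0],
    [-0.353,0.909,0],
    [-0.353,0.909,0]
  ],
  "rot": [
    [0,0,-0.1],
    [0,0,0],
    [0,0,0],
    [0,0,0],
    [0,0,0],
    [0,0,0],
    [0,0,0],
    [0,0,0]
  ],
  "jaw": [0.8,0.8,0.8,0.8,0.8,0.8,0.8,0.8]
}}

```text
clock: 15.98
tool_pos: [0.5867, 0.2573, 0.1894]
orientation: [0.001, 0.999, -0.05, -0.002]
force: [0.5, 0.4, -0.7]
grip_width: 0.0476
grasp_force: 41.2
```

{"op": "play_rows", "data": {
  "translation": [
    [0,0,-1],
    [0,0,-1],
    [0,0,-1],
    [0,0,-1],
    [0,0,-1],
    [0,0,-1],
    [0,0,-0.6],
    [0,0,-0.2]
  ],
  "rot": [
    [0,0,0],
    [0,0,0],
    [0,0,0],
    [0,0,0],
    [0,0,0],
    [0,0,0],
    [0,0,0],
    [0,0,0]
  ],
  "jaw": [0.8,0.8,0.8,0.8,0.8,0.8,0.8,0.8]
}}

```text
clock: 16.65
tool_pos: [0.5859, 0.2558, 0.053]
orientation: [0.002, 0.999, -0.05, -0.003]
force: [-3.1, -0.8, 7.8]
grip_width: 0.0476
grasp_force: 40.1
```

{"op": "play_rows", "data": {
  "translation": [
    [0,0,-0.1],
    [0,0,0],
    [0,0,0],
    [0,0,0],
    [0,0,0],
    [0,0,0],
    [0,0,0.5],
    [0,0,1]
  ],
  "rot": [
    [0,0,0],
    [0,0,0],
    [0,0,0],
    [0,0,0],
    [0,0,0],
    [0,0,0],
    [0,0,0],
    [0,0,0]
  ],
  "jaw": [0.8,0.8,0.5,0.4,0.3,0.2,0.2,0.2]
}}

```text
clock: 17.32
tool_pos: [0.5864, 0.2562, 0.082]
orientation: [0.001, 0.999, -0.05, -0.002]
force: [0.1, -0.4, -0.2]
grip_width: 0.0683
grasp_force: 0.0
```

{"op": "play_rows", "data": {
  "translation": [
    [0,0,1],
    [0,0,1],
    [0,0,1],
    [0,0,1],
    [0,0,1],
    [0,0,1],
    [0,0,1],
    [0,0,0]
  ],
  "rot": [
    [0,0,0],
    [0,0,0],
    [0,0,0],
    [0,0,0],
    [0,0,0],
    [0,0,0],
    [0,0,0],
    [0,0,0.1]
  ],
  "jaw": [0.1,0,0,0,0,0,0,0]
}}

```text
clock: 17.98
tool_pos: [0.59, 0.2585, 0.2298]
orientation: [-0.002, 1.0, -0.025, 0.004]
force: [-0.3, 1.0, 0.5]
grip_width: 0.0854
grasp_force: 0.0
```

{"op": "play_rows", "data": {
  "translation": [
    [-0.4,-1,0],
    [-0.4,-1,0],
    [-0.4,-1,0],
    [-0.4,-1,0],
    [-0.4,-1,0],
    [-0.4,-1,0],
    [-0.4,-1,0],
    [-0.4,-1,0]
  ],
  "rot": [
    [0,0,-0.21],
    [0,0,0],
    [0,0,0],
    [0,0,0],
    [0,0,0],
    [-0.036,-0.237,0],
    [-0.036,-0.237,0],
    [-0.036,-0.237,0]
  ],
  "jaw": [0,0,0,0,0,0,0,0]
}}

```text
clock: 18.65
tool_pos: [0.5247, 0.0965, 0.225]
orientation: [0.013, 0.98, -0.076, 0.182]
force: [0.1, 0.7, 1.7]
grip_width: 0.0854
grasp_force: 0.0
```

{"op": "play_rows", "data": {
  "translation": [
    [-0.4,-1,0],
    [-0.4,-1,0],
    [-0.4,-1,0],
    [-0.4,-1,0],
    [-0.4,-1,0],
    [-0.2,-0.8,0],
    [0,0,0],
    [0,0,0]
  ],
  "rot": [
    [-0.036,-0.237,0],
    [-0.036,-0.237,0],
    [-0.036,-0.237,0],
    [-0.036,-0.237,0],
    [-0.036,-0.237,0],
    [0,0,0],
    [0,0,0],
    [0,0,0]
  ],
  "jaw": [0,0,0,0,0,0,0,0]
}}

```text
clock: 19.32
tool_pos: [0.534, 0.0259, 0.2007]
orientation: [0.045, 0.942, -0.085, 0.321]
force: [0.1, 0.0, 0.7]
grip_width: 0.0856
grasp_force: 0.0
```

```bash
cat > kin.py <<'E'
import numpy as np
from scipy.spatial.transform import Rotation as Ro
from scipy.optimize import least_squares
LO=np.array([-2.86,-.3,-1.38,.06,-1.56,.09,-2.69]);HI=np.array([2.86,2.09,1.24,2.45,4.7,2.05,2.69])
def fk(q,k):
    h,a,e1,b,e2,e3,L=k;z=lambda t:Ro.from_euler("z",-t);y=lambda t:Ro.from_euler("y",t)
    R=z(q[0])*y(q[1]);p=np.array([0,0,h]);R=R*z(q[2]);p=p+R.apply([e1,0,a]);R=R*y(q[3])*z(q[4]);p=p+R.apply([e2,0,b])
    R=R*y(q[5]);p=p+R.apply([e3,0,0]);R=R*z(q[6]);return p+R.apply([0,0,L]),R
D=[([1.17709,.32178,-.07009,1.45167,.02261,1.3708,-.0569],[.2575,-.5962,.2303]),
([.76512,.18233,-.23528,1.62559,.04315,1.33907,-1.09347],[.4772,-.3290,.2312]),
([.76573,.20663,-.23454,1.63820,.04639,1.30493,-1.0951],[.4812,-.3329,.2109]),
([.50629,.34307,-.34002,1.35039,.11227,1.46803,-1.44442],[.6305,-.1881,.2758]),
([-.17961,.47133,-.54493,1.36813,.24198,1.36855,-2.39233],[.5946,.3476,.2007])]
E
python3 - <<'E'
from kin import *
from plant import *
s=observe();print(s["tool_pos"],s["orientation"].round(3),s["joint_positions"].round(4).tolist())
D.append((s["joint_positions"],s["tool_pos"]))
f=lambda k:np.concatenate([fk(q,k)[0]-p for q,p in D]+[1e-3*(k-np.array([.3,.35,0,.35,0,0,.25]))])
r=least_squares(f,[.3,.35,0,.35,0,0,.25]);print(r.x.round(4),np.abs(r.fun[:-7]).max())
np.save("k.npy",r.x)
p,R=fk(s["joint_positions"],r.x);o=s["orientation"];Q=Ro.from_quat([o[1],o[2],o[3],o[0]]);print((R.inv()*Q).as_rotvec(),Q.as_matrix()[:,2],Q.as_matrix()[:,1])
E
```

```text
[0.53396941 0.02593555 0.20074374] [ 0.045  0.942 -0.085  0.321] [-0.1229, -0.3017, -0.1644, 2.295, 0.4729, 0.6095, -2.363]
[ 0.2078  0.5788  0.008   0.5097 -0.0355  0.0471  0.4576] 0.023954106173932455
[-4.93259093e-16 -2.77458240e-16  1.57079633e+00] [ 0.59768684 -0.13973481 -0.78945844] [-0.18980268 -0.98136365  0.0300055 ]
```

The arm cannot lean outward that far at this radius; q2 is at its limit of -0.3. I'll improve the kinematic fit and scan the feasible leans.

```bash
cat >> kin.py <<'E'
D.append(([-.1229,-.3017,-.1644,2.295,.4729,.6095,-2.363],[.53397,.02594,.20074]))
def frames(q):
    z=lambda t:Ro.from_euler("z",-t);y=lambda t:Ro.from_euler("y",t)
    R1=z(q[0]);R3=R1*y(q[1])*z(q[2]);R5=R3*y(q[3]);R6=R5*z(q[4])*y(q[5]);R7=R6*z(q[6])*Ro.from_euler("z",np.pi/2)
    return [R.as_matrix() for R in(R1,R3,R5,R6,R7)]
COL=[(0,0),(0,2),(1,0),(1,1),(1,2),(2,0),(2,2),(3,0),(3,2)]
def basis(q):
    F=frames(q);return np.stack([F[i][:,j] for i,j in COL],1)
def fitk(D,lam=.003):
    k0=np.array([0,.25,0,0,.45,0,.45,0,.3])
    A=np.concatenate([basis(q) for q,p in D]);b=np.concatenate([p for q,p in D])
    k=k0+np.linalg.lstsq(np.vstack([A,lam*np.eye(9)]),np.concatenate([b-A@k0,np.zeros(9)]),rcond=None)[0]
    return k,np.abs(A@k-b).max()
def ik(p,Rt,k,q0,w=.3):
    f=lambda q:np.concatenate([basis(q)@k-p,w*(Ro.from_matrix(frames(q)[4]).inv()*Rt).as_rotvec(),1e-3*(q-q0)])
    r=least_squares(f,np.clip(q0,LO+.06,HI-.06),bounds=(LO+.05,HI-.05));return r.x,np.linalg.norm(r.fun[:3]),np.linalg.norm(r.fun[3:6])/w
def tool(yaw,lean):  # tool x at yaw (down), lean>0 = tool z leans towards +yaw direction
    return Ro.from_euler("z",yaw)*Ro.from_euler("y",-lean)*Ro.from_euler("x",np.pi)
K,KE=fitk(D)
E
python3 - <<'E'
from kin import *
print(K.round(4),KE)
q0=np.array(D[-1][0])
# direct: grasp wet2 leaning out; place at pegs leaning in
def scan(name,pt,yaw,leans,z):
    for flip in(0,np.pi):
        o=[]
        for l in leans:
            sgn=1 if flip==0 else -1
            R=tool(yaw+flip,sgn*l);p=np.array([*pt,z])+R.apply([0,0,.019])
            best=min((ik(p,R,K,np.array(s)) for s in(q0,D[3][0],D[4][0],[0,.8,0,1,0,1.5,1.5],[.3,.5,-.3,1.2,0,1.9,-1.5])),key=lambda r:r[1]+.1*r[2])
            o.append((l,round(best[1]*1000,1),round(best[2],2)))
        print(name,"flip" if flip else "",o)
scan("grasp wet2 r.49",(.489,-.019),-.15,(0,.3,.5,.7,.9),.03)
scan("grasp wet1",(.48,.151),.43,(0,.3,.5,.7,.9),.03)
scan("in-lean r.5",(.50,-.019),-.15,(-.4,-.6,-.8,-1.,-1.2),.03)
scan("place peg2 lean",(.6365,-.0915),-.1,(-1.3,-1.1,-.9,-.7,.5,.7,.8,.9),.09)
scan("place peg2 lean hi",(.6365,-.0915),-.1,(-1.3,-1.1,-.9,-.7,.5,.7,.8,.9),.16)
E
```

```text
[ 1.010e-02  2.666e-01 -3.600e-03 -2.540e-02  4.544e-01  1.220e-02
  5.092e-01  4.000e-04  3.528e-01] 0.003166447766174696
grasp wet2 r.49  [(0, np.float64(0.0), np.float64(0.0)), (0.3, np.float64(0.0), np.float64(0.0)), (0.5, np.float64(3.2), np.float64(0.01)), (0.7, np.float64(28.7), np.float64(0.12)), (0.9, np.float64(45.3), np.float64(0.27))]
grasp wet2 r.49 flip [(0, np.float64(0.0), np.float64(0.0)), (0.3, np.float64(0.0), np.float64(0.0)), (0.5, np.float64(3.2), np.float64(0.01)), (0.7, np.float64(31.5), np.float64(0.11)), (0.9, np.float64(60.8), np.float64(0.2))]
grasp wet1  [(0, np.float64(0.0), np.float64(0.0)), (0.3, np.float64(0.0), np.float64(0.0)), (0.5, np.float64(0.0), np.float64(0.0)), (0.7, np.float64(23.6), np.float64(0.09)), (0.9, np.float64(31.2), np.float64(0.26))]
grasp wet1 flip [(0, np.float64(0.0), np.float64(0.0)), (0.3, np.float64(0.0), np.float64(0.0)), (0.5, np.float64(0.0), np.float64(0.0)), (0.7, np.float64(23.5), np.float64(0.11)), (0.9, np.float64(40.9), np.float64(0.25))]
in-lean r.5  [(-0.4, np.float64(0.0), np.float64(0.0)), (-0.6, np.float64(0.0)
[... 1115 characters left out ...]
1.3, np.float64(85.2), np.float64(0.45)), (-1.1, np.float64(57.3), np.float64(0.31)), (-0.9, np.float64(29.9), np.float64(0.16)), (-0.7, np.float64(3.2), np.float64(0.02)), (0.5, np.float64(0.0), np.float64(0.0)), (0.7, np.float64(0.0), np.float64(0.0)), (0.8, np.float64(0.0), np.float64(0.0)), (0.9, np.float64(1.7), np.float64(0.0))]
place peg2 lean hi flip [(-1.3, np.float64(85.2), np.float64(0.45)), (-1.1, np.float64(57.3), np.float64(0.31)), (-0.9, np.float64(29.9), np.float64(0.16)), (-0.7, np.float64(3.2), np.float64(0.02)), (0.5, np.float64(0.0), np.float64(0.0)), (0.7, np.float64(0.0), np.float64(0.0)), (0.8, np.float64(0.1), np.float64(0.0)), (0.9, np.float64(1.7), np.float64(0.0))]
```

Direct grasp-and-place can't get the full 90° (α≤0.5, β≤0.7). So the plan for each white cup is to pick it tool-down, turn it 180° so its mouth faces the robot, regrasp leaning inward ~0.75, and place leaning outward ~0.82.

```bash
cat > mv.py <<'E'
from kin import *
from plant import *
import sys
# usage: mv.py x y z yaw lean : total shift and turn from measured pose, in full-scale units
x,y,z,yaw,lean=map(float,sys.argv[1:6])
s=observe();o=s["orientation"];Q=Ro.from_quat([o[1],o[2],o[3],o[0]])
T=tool(yaw,lean);d=(np.array([x,y,z])-s["tool_pos"])/.02;w=(T*Q.inv()).as_rotvec()/.5
print("clock",s["clock"],"pos",s["tool_pos"].round(4),"grip",round(s["grip_width"],4),"q",s["joint_positions"].round(2),"F",s["force"].round(1))
print("shift",d.round(3),"rows>=",np.abs(d).max().round(1),"turn",w.round(3),"rows>=",(np.linalg.norm(w)/.24).round(1))
q,e1,e2=ik(np.array([x,y,z]),T,K,s["joint_positions"]);print("ik",q.round(2),(e1*1e3).round(1),e2.round(2))
E
python3 mv.py .4985 -.021 .12 -.152 0
python3 - <<'E'
from kin import *
q0=np.array(D[3][0])
for n,pt,yaw,l,z in(("re",(.45,-.02),np.pi-.1,.75,.03),("re",(.45,-.02),np.pi-.1,.9,.03),("peg3",(.632,-.1915),np.pi-.295,-.82,.16),("peg3",(.632,-.1915),np.pi-.295,-.82,.09),("peg1",(.641,.008),np.pi,-.82,.16),("peg1",(.641,.008),np.pi,-.82,.09)):
    R=tool(yaw,l);p=np.array([*pt,z])+R.apply([0,0,.019])
    print(n,p.round(3),[(a.round(2).tolist(),(b*1e3).round(1),c.round(2)) for a,b,c in [min((ik(p,R,K,np.array(s)) for s in(q0,[0,.8,0,1,0,1.5,1.5],[.3,.5,-.3,1.2,0,1.9,1.5],[0,0,0,2,0,.8,1.5])),key=lambda r:r[1]+.1*r[2])]])
E
```

```text
clock 19.3167 pos [0.534  0.0259 0.2007] grip 0.0856 q [-0.12 -0.3  -0.16  2.3   0.47  0.61 -2.36] F [0.1 0.  0.7]
shift [-1.773 -2.347 -4.037] rows>= 4.0 turn [0.282 1.291 0.055] rows>= 5.5
ik [ 0.08  0.1  -0.09  1.95  0.01  1.09 -1.74] 0.0 0.0
re [ 0.437 -0.019  0.016] [([0.23, 0.71, -0.27, 1.58, 0.07, 1.61, 1.4], np.float64(0.0), np.float64(0.0))]
re [ 0.435 -0.019  0.018] [([0.21, 0.82, -0.26, 1.48, 0.07, 1.76, 1.4], np.float64(0.0), np.float64(0.0))]
peg3 [ 0.645 -0.196  0.147] [([1.11, 0.09, -0.92, 2.2, 1.08, 0.14, 0.47], np.float64(0.0), np.float64(0.0))]
peg3 [ 0.645 -0.196  0.077] [([0.91, 0.25, -0.73, 2.24, 2.12, 0.22, -0.51], np.float64(0.0), np.float64(0.0))]
peg1 [0.655 0.008 0.147] [([1.08, 0.05, -1.2, 2.24, 1.08, 0.14, 0.45], np.float64(0.1), np.float64(0.0))]
peg1 [0.655 0.008 0.077] [([1.12, 0.48, -1.33, 2.27, 1.92, 0.47, -0.14], np.float64(0.0), np.float64(0.0))]
```

```bash
python3 mv.py .487 .153 .15 .43 0
```

```text
clock 19.3167 pos [0.534  0.0259 0.2007] grip 0.0856 q [-0.12 -0.3  -0.16  2.3   0.47  0.61 -2.36] F [0.1 0.  0.7]
shift [-2.348  6.353 -2.537] rows>= 6.4 turn [-0.102  1.338  1.176] rows>= 7.4
ik [-0.1   0.1  -0.27  1.89  0.03  1.16 -1.52] 0.0 0.0
```

{"op": "play_rows", "data": {
  "translation": [
    [-0.294,0.794,-0.317],
    [-0.294,0.794,-0.317],
    [-0.294,0.794,-0.317],
    [-0.294,0.794,-0.317],
    [-0.294,0.794,-0.317],
    [-0.294,0.794,-0.317],
    [-0.294,0.794,-0.317],
    [-0.294,0.794,-0.317]
  ],
  "rot": [
    [-0.013,0.167,0.147],
    [-0.013,0.167,0.147],
    [-0.013,0.167,0.147],
    [-0.013,0.167,0.147],
    [-0.013,0.167,0.147],
    [-0.013,0.167,0.147],
    [-0.013,0.167,0.147],
    [-0.013,0.167,0.147]
  ],
  "jaw": [0,0,0,0,0,0,0,0]
}}

```text
clock: 19.98
tool_pos: [0.4887, 0.1521, 0.1512]
orientation: [-0.0, 0.977, 0.213, 0.0]
force: [1.0, -0.7, 0.9]
grip_width: 0.085
grasp_force: 0.0
```

{"op": "play_rows", "data": {
  "translation": [
    [0,0,0],
    [0,0,0]
  ],
  "rot": [
    [0,0,0],
    [0,0,0]
  ],
  "jaw": [0,0]
}}

```text
clock: 20.15
tool_pos: [0.4885, 0.1522, 0.1495]
orientation: [0.001, 0.977, 0.212, 0.001]
force: [0.3, -0.8, -0.4]
grip_width: 0.0855
grasp_force: 0.0
```

```bash
python3 mv.py .487 .153 .15 .43 0
cat > wfit.py <<'E'
from w import *
import sys
# usage: x y yaw pic : refine pose of a lying white cup from the wrist camera
p0=[float(v) for v in sys.argv[1:4]]
c=calibration("wrist");im=camera("wrist");m=colors(im)["white"]
def hw(p):
    h=cv2.convexHull(((wproj(box(p,(.078,.048,.048),0),c)+.5)*4-.5).astype(np.float32)).round().astype(np.int32)
    a=np.zeros((1680,2240),np.uint8);cv2.fillConvexPoly(a,h,1);return cv2.resize(a.astype(np.float32),(560,420),interpolation=cv2.INTER_AREA)
i=im.astype(int);near=cv2.dilate(hw(p0),np.ones((51,51)))>0
v=((i.max(2)>95)&(i.max(2)-i.min(2)<60)|((i[...,0]>i[...,2]+6)&(i.max(2)>70)))&near
dark=(i.max(2)<45)  # gripper hides what lies behind it
n,l,st,_=cv2.connectedComponentsWithStats(v.astype(np.uint8));b=(l==1+st[1:,4].argmax()).astype(np.float32)
vis=1-cv2.dilate((dark&~(b>0)).astype(np.float32),np.ones((3,3)))
def cost(p):
    h=hw(p)*vis;return 1-np.minimum(h,b*vis).sum()/np.maximum(h,b*vis).sum()
q=minimize(cost,p0,method="Nelder-Mead",options=dict(initial_simplex=[np.array(p0)+d for d in([0,0,0],[.012,0,0],[0,.012,0],[0,0,.15])],xatol=1e-4,fatol=1e-4,maxiter=200))
print("fit",q.x.round(4),round(q.fun,3),int(b.sum()))
if len(sys.argv)>4:
    for P,col in((p0,(0,255,0)),(q.x,(255,0,0))):
        for u in wproj(box(P,(.078,.048,.048),0),c):cv2.circle(im,tuple(int(t) for t in u),2,col,-1)
    cv2.imwrite(sys.argv[4],im[:,:,::-1])
E
python3 wfit.py .4865 .152 .43 pics/w4.png
```

```text
clock 20.15 pos [0.4885 0.1522 0.1495] grip 0.0855 q [-0.34  0.09 -0.02  1.9   0.    1.16 -1.5 ] F [ 0.3 -0.8 -0.4]
shift [-0.075  0.038  0.024] rows>= 0.1 turn [0.002 0.003 0.005] rows>= 0.0
ik [-0.34  0.09 -0.01  1.89  0.    1.16 -1.5 ] 0.0 0.0
fit [0.4891 0.1514 0.4583] 0.008 6277
```

View pics/w4.png

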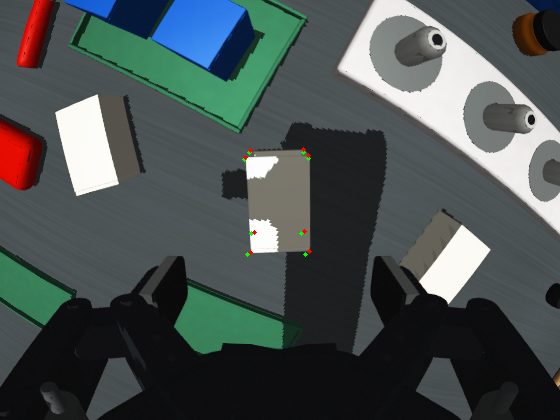

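The fit is excellent (IoU loss 0.008); the cup spans (247–310, 150–253). I'll pick it, lift, and turn it half a turn to about (0.44, 0.09).

{"op": "play_rows", "data": {
  "translation": [
    [0.02,-0.04,-1],
    [0,0,-1],
    [0,0,-1],
    [0,0,-1],
    [0,0,-1],
    [0,0,-1],
    [0,0,-0.6],
    [0,0,-0.27]
  ],
  "rot": [
    [0,0,0.056],
    [0,0,0],
    [0,0,0],
    [0,0,0],
    [0,0,0],
    [0,0,0],
    [0,0,0],
    [0,0,0]
  ],
  "jaw": [0,0,0,0,0,0,0,0]
}}

```text
clock: 20.87
tool_pos: [0.4866, 0.1501, 0.0112]
orientation: [0.001, 0.974, 0.226, 0.0]
force: [-0.2, -0.0, 0.4]
grip_width: 0.0852
grasp_force: 0.0
```

{"op": "play_rows", "data": {
  "translation": [
    [0,0,0],
    [0,0,0],
    [0,0,0],
    [0,0,0],
    [0,0,0],
    [0,0,0],
    [0,0,0],
    [0,0,0]
  ],
  "rot": [
    [0,0,0],
    [0,0,0],
    [0,0,0],
    [0,0,0],
    [0,0,0],
    [0,0,0],
    [0,0,0],
    [0,0,0]
  ],
  "jaw": [0.1,0.2,0.4,0.6,0.8,0.8,0.8,0.8]
}}

```text
clock: 21.53
tool_pos: [0.4886, 0.1523, 0.0134]
orientation: [0.001, 0.974, 0.227, 0.002]
force: [-0.2, -1.2, 7.1]
grip_width: 0.0477
grasp_force: 42.7
```

{"op": "play_rows", "data": {
  "translation": [
    [0,0,1],
    [0,0,1],
    [0,0,1],
    [0,0,0.5],
    [0,0,0]
  ],
  "rot": [
    [0,0,0],
    [0,0,0],
    [0,0,0],
    [0,0,0],
    [0,0,0]
  ],
  "jaw": [0.8,0.8,0.8,0.8,0.8]
}}

```text
clock: 21.95
tool_pos: [0.4891, 0.1528, 0.0844]
orientation: [0.0, 0.974, 0.228, 0.003]
force: [0.3, 0.2, -0.5]
grip_width: 0.0477
grasp_force: 42.0
```

{"op": "play_rows", "data": {
  "translation": [
    [-0.1,-0.13,0],
    [-0.1,-0.13,0],
    [-0.1,-0.13,0],
    [-0.1,-0.13,0],
    [-0.1,-0.13,0],
    [-0.1,-0.13,0],
    [-0.1,-0.13,0],
    [-0.1,-0.13,0]
  ],
  "rot": [
    [0,0,0.24],
    [0,0,0.24],
    [0,0,0.24],
    [0,0,0.24],
    [0,0,0.24],
    [0,0,0.24],
    [0,0,0.24],
    [0,0,0.24]
  ],
  "jaw": [0.8,0.8,0.8,0.8,0.8,0.8,0.8,0.8]
}}

```text
clock: 22.62
tool_pos: [0.4703, 0.1309, 0.0804]
orientation: [-0.0, 0.757, 0.654, -0.0]
force: [1.0, -0.1, -1.0]
grip_width: 0.0475
grasp_force: 42.0
```

{"op": "play_rows", "data": {
  "translation": [
    [-0.1,-0.13,0],
    [-0.1,-0.13,0],
    [-0.1,-0.13,0],
    [-0.1,-0.13,0],
    [-0.1,-0.13,0],
    [-0.1,-0.13,0],
    [-0.1,-0.13,0],
    [-0.1,-0.13,0]
  ],
  "rot": [
    [0,0,0.24],
    [0,0,0.24],
    [0,0,0.24],
    [0,0,0.24],
    [0,0,0.24],
    [0,0,0.24],
    [0,0,0.24],
    [0,0,0.24]
  ],
  "jaw": [0.8,0.8,0.8,0.8,0.8,0.8,0.8,0.8]
}}

```text
clock: 23.28
tool_pos: [0.4543, 0.1101, 0.0805]
orientation: [-0.001, 0.369, 0.929, 0.0]
force: [-0.4, -0.1, -0.8]
grip_width: 0.0473
grasp_force: 42.1
```

{"op": "play_rows", "data": {
  "translation": [
    [-0.1,-0.13,0],
    [-0.1,-0.13,0],
    [-0.1,-0.13,0],
    [-0.1,-0.13,0],
    [-0.1,-0.13,0],
    [-0.1,-0.13,0],
    [-0.1,-0.13,0],
    [-0.1,-0.13,0]
  ],
  "rot": [
    [0,0,0.24],
    [0,0,0.24],
    [0,0,0.24],
    [0,0,0.24],
    [0,0,0.24],
    [0,0,0.24],
    [0,0,0.24],
    [0,0,0.24]
  ],
  "jaw": [0.8,0.8,0.8,0.8,0.8,0.8,0.8,0.8]
}}

```text
clock: 23.95
tool_pos: [0.4383, 0.0894, 0.0805]
orientation: [-0.001, -0.102, 0.995, 0.001]
force: [0.0, -0.1, -0.2]
grip_width: 0.0472
grasp_force: 42.1
```

```bash
python3 mv.py .44 .09 .0134 3.342 0
```

```text
clock 23.95 pos [0.4383 0.0894 0.0805] grip 0.0472 q [-0.14  0.04 -0.13  2.1   0.    1.    1.51] F [ 0.  -0.1 -0.2]
shift [ 0.087  0.03  -3.357] rows>= 3.4 turn [-0.002 -0.005 -0.006] rows>= 0.0
ik [-0.14  0.16 -0.12  2.14  0.03  0.84  1.49] 0.0 0.0
```

{"op": "play_rows", "data": {
  "translation": [
    [0.04,0.02,-1],
    [0.02,0,-1],
    [0.02,0,-0.8],
    [0,0,-0.5],
    [0,0,0],
    [0,0,0],
    [0,0,0],
    [0,0,0]
  ],
  "rot": [
    [0,0,0],
    [0,0,0],
    [0,0,0],
    [0,0,0],
    [0,0,0],
    [0,0,0],
    [0,0,0],
    [0,0,0]
  ],
  "jaw": [0.8,0.8,0.8,0.8,0.5,0.3,0.1,0]
}}

```text
clock: 24.62
tool_pos: [0.4411, 0.0902, 0.0161]
orientation: [0.0, -0.099, 0.995, 0.001]
force: [-0.0, -0.0, -0.1]
grip_width: 0.0811
grasp_force: 0.0
```

{"op": "play_rows", "data": {
  "translation": [
    [-0.02,0,0.1],
    [-0.02,0,0.1],
    [-0.02,0,0.05],
    [-0.02,0,0.05],
    [-0.02,0,0.05],
    [-0.02,0,0.05],
    [-0.02,0,0],
    [-0.02,0,0]
  ],
  "rot": [
    [-0.047,0.233,0],
    [-0.047,0.233,0],
    [-0.047,0.233,0],
    [-0.047,0.233,0],
    [-0.047,0.233,0],
    [-0.047,0.233,0],
    [-0.047,0.233,0],
    [-0.047,0.233,0]
  ],
  "jaw": [0,0,0,0,0,0,0,0]
}}

```text
clock: 25.28
tool_pos: [0.4391, 0.0904, 0.0244]
orientation: [-0.457, -0.087, 0.884, -0.045]
force: [-0.3, -0.4, -0.0]
grip_width: 0.0856
grasp_force: 0.0
```

```bash
python3 mv.py .435 .089 .021 3.342 .95;python3 wfit.py .44 .09 .2 pics/w5.png
```

```text
clock 25.2833 pos [0.4391 0.0904 0.0244] grip 0.0856 q [-0.18  0.84 -0.08  1.43  0.01  1.83  1.5 ] F [-0.3 -0.4 -0. ]
shift [-0.207 -0.07  -0.17 ] rows>= 0.2 turn [ 0.002 -0.007  0.007] rows>= 0.0
ik [-0.18  0.86 -0.08  1.42  0.01  1.81  1.5 ] 0.0 0.0
fit [0.4383 0.0887 0.1959] 0.01 20070
```

View pics/w5.png

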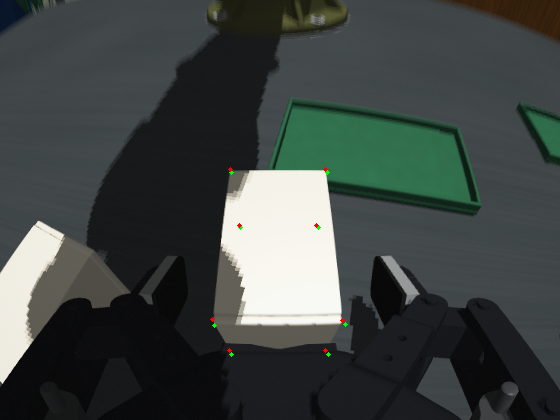

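{"op": "play_rows", "data": {
  "translation": [
    [-0.2,-0.07,-0.17],
    [0,0,0],
    [0,0,0],
    [0,0,0],
    [0,0,0],
    [0,0,0],
    [0,0,0],
    [0,0,0]
  ],
  "rot": [
    [0,0,0],
    [0,0,0],
    [0,0,0],
    [0,0,0],
    [0,0,0],
    [0,0,0],
    [0,0,0],
    [0,0,0]
  ],
  "jaw": [0,0.2,0.4,0.6,0.8,0.8,0.8,0.8],
  "squeeze": 60
}}

```text
clock: 26.0
tool_pos: [0.4347, 0.0889, 0.0233]
orientation: [-0.454, -0.087, 0.885, -0.045]
force: [2.2, 0.6, 7.9]
grip_width: 0.0471
grasp_force: 62.9
```

```bash
cat > pl.py <<'E'
from kin import *
from plant import *
import sys,json
# pl.py save cx cy cyaw | pl.py go px py yaw h : TCP target for cup centre at peg, height h, cup upright
if sys.argv[1]=="save":
    cx,cy,cyaw=map(float,sys.argv[2:5]);s=observe();o=s["orientation"];Q=Ro.from_quat([o[1],o[2],o[3],o[0]])
    C=Ro.from_euler("z",cyaw+np.pi)  # cup x = mouth direction, inward
    np.savez("hold.npz",off=Q.inv().apply(np.array([cx,cy,.024])-s["tool_pos"]),rot=(Q.inv()*C).as_quat())
    print("off",Q.inv().apply(np.array([cx,cy,.024])-s["tool_pos"]).round(4),s["grip_width"],s["grasp_force"])
else:
    px,py,yaw,h=map(float,sys.argv[2:6]);H=np.load("hold.npz");s=observe();o=s["orientation"];Q=Ro.from_quat([o[1],o[2],o[3],o[0]])
    C=Ro.from_euler("z",yaw)*Ro.from_euler("y",np.pi/2)  # cup x down; lean in plane of yaw (mouth came from yaw direction)
    T=C*Ro.from_quat(H["rot"]).inv();p=np.array([px,py,h])-T.apply(H["off"])
    cn=s["tool_pos"]+Q.apply(H["off"]);up=(Q*Ro.from_quat(H["rot"])).apply([1,0,0])
    d=(p-s["tool_pos"])/.02;w=(T*Q.inv()).as_rotvec()/.5
    print("cup now",cn.round(4),"axis",up.round(3),"TCP target",p.round(4),"toolz",T.apply([0,0,1]).round(2));print("shift",d.round(3),"turn",w.round(3),"rows>=",(np.linalg.norm(w)/.24).round(1),"F",s["force"].round(1))
    q,e1,e2=ik(p,T,K,s["joint_positions"]);print("q",s["joint_positions"].round(2),"ik",q.round(2),(e1*1e3).round(1),e2.round(2))
E
python3 pl.py save .438 .0887 .196
for h in .17 .076; do python3 pl.py go .632 -.1915 2.85 $h; python3 pl.py go .6365 -.0915 3.0 $h;done
```

```text
off [-0.0013 -0.0008 -0.003 ] 0.04714715479442469 62.90751188993454
cup now [0.438  0.0887 0.024 ] axis [-0.981 -0.195  0.   ] TCP target [ 0.6329 -0.1909  0.1668] toolz [ 0.56 -0.17 -0.81]
shift [  9.911 -13.99    7.176] turn [-0.151 -3.164 -0.765] rows>= 13.6 F [2.2 0.6 7.9]
q [-0.18  0.83 -0.08  1.44  0.01  1.82  1.5 ] ik [0.07 0.03 0.17 2.07 0.06 0.42 1.47] 0.0 0.0
cup now [0.438  0.0887 0.024 ] axis [-0.981 -0.195  0.   ] TCP target [ 0.6373 -0.0908  0.1668] toolz [ 0.58 -0.08 -0.81]
shift [10.131 -8.984  7.176] turn [ 0.086 -3.153 -0.53 ] rows>= 13.3 F [2.2 0.6 7.9]
q [-0.18  0.83 -0.08  1.44  0.01  1.82  1.5 ] ik [-0.01 -0.01  0.09  2.1   0.09  0.42  1.45] 0.0 0.0
cup now [0.438  0.0887 0.024 ] axis [-0.981 -0.195  0.   ] TCP target [ 0.6329 -0.1909  0.0728] toolz [ 0.56 -0.17 -0.81]
shift [  9.911 -13.99    2.476] turn [-0.151 -3.164 -0.765] rows>= 13.6 F [2.2 0.6 7.9]
q [-0.18  0.83 -0.08  1.44  0.01  1.82  1.5 ] ik [0.08 0.19 0.17 2.13 0.01 0.2  1.51] 0.0 0.0
cup now [0.438  0.0887 0.024 ] axis [-0.981 -0.195  0.   ] TCP target [ 0.6373 -0.0908  0.0728] toolz [ 0.58 -0.08 -0.81]
shift [10.131 -8.984  2.476] turn [ 0.086 -3.153 -0.53 ] rows>= 13.3 F [2.2 0.6 7.9]
q [-0.18  0.83 -0.08  1.44  0.01  1.82  1.5 ] ik [-0.04  0.15  0.13  2.17  0.08  0.2   1.44] 0.0 0.0
```

{"op": "play_rows", "data": {
  "translation": [
    [0,0,1],
    [0,0,1],
    [0,0,1],
    [0,0,1],
    [0.7,-1,0.23],
    [0.7,-1,0.23],
    [0.7,-1,0.23],
    [0.7,-1,0.23]
  ],
  "rot": [
    [0,0,0],
    [0,0,0],
    [0,0,0],
    [0,0,0],
    [-0.011,-0.226,-0.055],
    [-0.011,-0.226,-0.055],
    [-0.011,-0.226,-0.055],
    [-0.011,-0.226,-0.055]
  ],
  "jaw": [0.8,0.8,0.8,0.8,0.8,0.8,0.8,0.8]
}}

```text
clock: 26.67
tool_pos: [0.4912, 0.0075, 0.1205]
orientation: [-0.244, -0.021, 0.968, -0.048]
force: [-0.2, 0.4, -0.6]
grip_width: 0.0475
grasp_force: 62.2
```

{"op": "play_rows", "data": {
  "translation": [
    [0.7,-1,0.23],
    [0.7,-1,0.23],
    [0.7,-1,0.23],
    [0.7,-1,0.23],
    [0.7,-1,0.23],
    [0.7,-1,0.23],
    [0.7,-1,0.23],
    [0.7,-1,0.23]
  ],
  "rot": [
    [-0.011,-0.226,-0.055],
    [-0.011,-0.226,-0.055],
    [-0.011,-0.226,-0.055],
    [-0.011,-0.226,-0.055],
    [-0.011,-0.226,-0.055],
    [-0.011,-0.226,-0.055],
    [-0.011,-0.226,-0.055],
    [-0.011,-0.226,-0.055]
  ],
  "jaw": [0.8,0.8,0.8,0.8,0.8,0.8,0.8,0.8]
}}

```text
clock: 27.33
tool_pos: [0.6022, -0.1526, 0.1585]
orientation: [0.198, 0.111, 0.973, -0.047]
force: [0.2, 0.1, -1.5]
grip_width: 0.0474
grasp_force: 62.2
```

{"op": "play_rows", "data": {
  "translation": [
    [0.7,-1,0.23],
    [0.7,-1,0.23],
    [0,0,0],
    [0,0,0]
  ],
  "rot": [
    [-0.011,-0.226,-0.055],
    [-0.011,-0.226,-0.055],
    [0,0,0],
    [0,0,0]
  ],
  "jaw": [0.8,0.8,0.8,0.8]
}}

```text
clock: 27.67
tool_pos: [0.6277, -0.192, 0.1646]
orientation: [0.301, 0.141, 0.942, -0.045]
force: [0.1, 0.0, -1.0]
grip_width: 0.0473
grasp_force: 62.2
```

```bash
python3 pl.py go .632 -.1915 2.85 .17
```

```text
cup now [ 0.6268 -0.1925  0.1678] axis [-0.005  0.002 -1.   ] TCP target [ 0.6329 -0.1909  0.1668] toolz [ 0.56 -0.17 -0.81]
shift [0.262 0.051 0.108] turn [-0.005 -0.009  0.009] rows>= 0.1 F [ 0.1  0.  -1. ]
q [0.11 0.01 0.13 2.1  0.08 0.43 1.45] ik [0.12 0.03 0.13 2.07 0.07 0.42 1.47] 0.0 0.0
```

{"op": "play_rows", "data": {
  "translation": [
    [0.26,0.05,0],
    [0,0,0],
    [0,0,-0.8],
    [0,0,-0.8],
    [0,0,-0.8],
    [0,0,-0.8],
    [0,0,-0.8],
    [0,0,0]
  ],
  "rot": [
    [0,0,0],
    [0,0,0],
    [0,0,0],
    [0,0,0],
    [0,0,0],
    [0,0,0],
    [0,0,0],
    [0,0,0]
  ],
  "jaw": [0.8,0.8,0.8,0.8,0.8,0.8,0.8,0.8]
}}

```text
clock: 28.33
tool_pos: [0.6334, -0.1882, 0.0808]
orientation: [0.298, 0.139, 0.943, -0.044]
force: [-0.7, 0.0, -0.7]
grip_width: 0.0472
grasp_force: 62.3
```

```bash
python3 pl.py go .632 -.1915 2.85 .075
```

```text
cup now [ 0.6325 -0.1888  0.084 ] axis [-0.01   0.003 -1.   ] TCP target [ 0.6329 -0.1909  0.0718] toolz [ 0.56 -0.17 -0.81]
shift [-0.023 -0.137 -0.451] turn [-0.006 -0.02   0.   ] rows>= 0.1 F [-0.7  0.  -0.7]
q [0.11 0.14 0.12 2.15 0.08 0.24 1.43] ik [0.14 0.19 0.11 2.13 0.07 0.2  1.46] 0.0 0.0
```

{"op": "play_rows", "data": {
  "translation": [
    [0,-0.1,-0.25],
    [0,0,-0.2],
    [0,0,0],
    [0,0,0],
    [0,0,0],
    [0,0,0],
    [0,0,0],
    [0,0,0]
  ],
  "rot": [
    [0,0,0],
    [0,0,0],
    [0,0,0],
    [0,0,0],
    [0,0,0],
    [0,0,0],
    [0,0,0],
    [0,0,0]
  ],
  "jaw": [0.8,0.8,0.8,0.6,0.4,0.3,0.2,0.15]
}}

```text
clock: 29.0
tool_pos: [0.6352, -0.1924, 0.0766]
orientation: [0.302, 0.14, 0.942, -0.045]
force: [0.6, -0.4, 0.8]
grip_width: 0.0724
grasp_force: 0.0
```

{"op": "play_rows", "data": {
  "translation": [
    [-0.56,0.17,0.81],
    [-0.56,0.17,0.81],
    [-0.56,0.17,0.81],
    [-0.56,0.17,0.81],
    [-0.56,0.17,0.81],
    [-0.56,0.17,0.81],
    [0,0,0],
    [0,0,0]
  ],
  "rot": [
    [0,0,0],
    [0,0,0],
    [0,0,0],
    [0,0,0],
    [0,0,0],
    [0,0,0],
    [0,0,0],
    [0,0,0]
  ],
  "jaw": [0.15,0.1,0,0,0,0,0,0]
}}

```text
clock: 29.67
tool_pos: [0.5683, -0.172, 0.1747]
orientation: [0.303, 0.14, 0.942, -0.045]
force: [-0.4, -0.2, -0.4]
grip_width: 0.0853
grasp_force: 0.0
```

```bash
cat > chk.py <<'E'
from h import *
import sys
# refit every white cup from both fixed cameras; args: name x y yaw kind(lying/seated)
I={n:camera(n) for n in C};M={n:colors(I[n]) for n in C}
for a in sys.argv[2:]:
    n,x,y,w,kd=a.split(",");p=[float(x),float(y),float(w)]
    size,z0=((.078,.048,.048),0) if kd=="l" else ((.048,.048,.078),.035 if kd=="s" else .004)
    col="blue" if kd=="t" else "white"
    for cam in("top","scene"):
        near=cv2.dilate(hull(cam,box(p,size,z0)),np.ones((21,21)) if kd=="l" else np.ones((5,5)))>0
        m=(M[cam][col]&near).astype(np.uint8);k,l,st,_=cv2.connectedComponentsWithStats(m)
        b=(l==1+st[1:,4].argmax()).astype(np.float32) if k>1 else m.astype(np.float32)
        q,f=fit({cam:b},size,z0,p);print(n,cam,q.round(4),round(f,3),int(b.sum()))
cv2.imwrite(sys.argv[1],I["scene"][100:310,140:420][:,:,::-1].repeat(2,0).repeat(2,1))
E
python3 chk.py pics/s2.png wet2,.4987,-.0202,-.1523,l wet0,.4415,.3129,.597,l; python3 mv.py .4987 -.0202 .15 -.152 0
```

```text
wet2 top [ 0.4993 -0.0197 -0.1475] 0.082 557
wet2 scene [ 0.4964 -0.0205 -0.1418] 0.057 484
wet0 top [0.4689 0.3292 0.6597] 0.068 559
wet0 scene [0.4635 0.3295 0.5007] 0.235 448
clock 29.7667 pos [ 0.5676 -0.1719  0.1724] grip 0.0851 q [ 0.1  -0.15  0.12  2.22  0.14  0.46  1.39] F [-0.9  0.2 -0.2]
shift [-3.446  7.586 -1.12 ] rows>= 7.6 turn [ 1.79  -0.407 -5.724] rows>= 25.0
ik [-0.15  0.07  0.14  1.92 -0.01  1.15 -1.72] 0.0 0.0
```

View pics/s2.png

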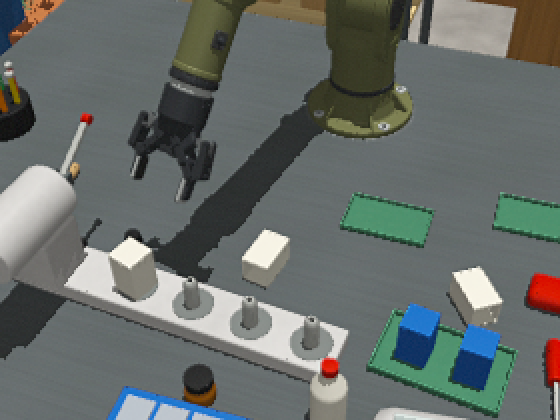

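The scene shows the first white cup seated on the peg nearest the blower (crop 133,268), both blue cups in the tray, and the lever up. Next I pick the middle white cup.

{"op": "play_rows", "data": {
  "translation": [
    [-0.14,0.3,0.1],
    [-0.14,0.3,0],
    [-0.14,0.3,0],
    [-0.14,0.3,0],
    [-0.14,0.3,0],
    [-0.14,0.3,0],
    [-0.14,0.3,0],
    [-0.14,0.3,0]
  ],
  "rot": [
    [0.072,-0.016,-0.229],
    [0.072,-0.016,-0.229],
    [0.072,-0.016,-0.229],
    [0.072,-0.016,-0.229],
    [0.072,-0.016,-0.229],
    [0.072,-0.016,-0.229],
    [0.072,-0.016,-0.229],
    [0.072,-0.016,-0.229]
  ],
  "jaw": [0,0,0,0,0,0,0,0],
  "squeeze": 40
}}

```text
clock: 30.43
tool_pos: [0.5467, -0.1272, 0.1722]
orientation: [0.261, 0.548, 0.794, -0.038]
force: [-0.2, -0.7, -0.4]
grip_width: 0.0852
grasp_force: 0.0
```

{"op": "play_rows", "data": {
  "translation": [
    [-0.14,0.3,0],
    [-0.14,0.3,0],
    [-0.14,0.3,0],
    [-0.14,0.3,0],
    [-0.14,0.3,0],
    [-0.14,0.3,0],
    [-0.14,0.3,0],
    [-0.14,0.3,0]
  ],
  "rot": [
    [0.072,-0.016,-0.229],
    [0.072,-0.016,-0.229],
    [0.072,-0.016,-0.229],
    [0.072,-0.016,-0.229],
    [0.072,-0.016,-0.229],
    [0.072,-0.016,-0.229],
    [0.072,-0.016,-0.229],
    [0.072,-0.016,-0.229]
  ],
  "jaw": [0,0,0,0,0,0,0,0]
}}

```text
clock: 31.1
tool_pos: [0.5246, -0.079, 0.1722]
orientation: [0.164, 0.873, 0.46, -0.023]
force: [-0.2, -0.5, 0.3]
grip_width: 0.0856
grasp_force: 0.0
```

{"op": "play_rows", "data": {
  "translation": [
    [-0.14,0.3,0],
    [-0.14,0.3,0],
    [-0.14,0.3,0],
    [-0.14,0.3,0],
    [-0.14,0.3,0],
    [-0.14,0.3,0],
    [-0.14,0.3,0],
    [-0.14,0.3,0]
  ],
  "rot": [
    [0.072,-0.016,-0.229],
    [0.072,-0.016,-0.229],
    [0.072,-0.016,-0.229],
    [0.072,-0.016,-0.229],
    [0.072,-0.016,-0.229],
    [0.072,-0.016,-0.229],
    [0.072,-0.016,-0.229],
    [0.072,-0.016,-0.229]
  ],
  "jaw": [0,0,0,0,0,0,0,0]
}}

```text
clock: 31.77
tool_pos: [0.5024, -0.0314, 0.1723]
orientation: [0.029, 0.999, 0.021, -0.003]
force: [0.2, -1.3, -0.0]
grip_width: 0.0852
grasp_force: 0.0
```

{"op": "play_rows", "data": {
  "translation": [
    [-0.14,0.3,0],
    [0,0,0],
    [0,0,0]
  ],
  "rot": [
    [0.072,-0.016,-0.229],
    [0,0,0],
    [0,0,0]
  ],
  "jaw": [0,0,0]
}}

```text
clock: 32.02
tool_pos: [0.4994, -0.0263, 0.1728]
orientation: [0.013, 0.999, -0.033, -0.0]
force: [-0.0, -0.1, -0.0]
grip_width: 0.0856
grasp_force: 0.0
```

```bash
python3 wfit.py .498 -.02 -.15 pics/w6.png;  python3 mv.py .4987 -.0202 .012 -.152 0
```

```text
fit [ 0.4992 -0.0212 -0.1487] 0.14 6123
clock 32.0667 pos [ 0.4995 -0.026   0.1731] grip 0.0855 q [ 0.22  0.05 -0.25  1.89  0.04  1.21 -1.68] F [-0.3  0.7  0.3]
shift [-0.04   0.292 -8.053] rows>= 8.1 turn [ 0.05  -0.003 -0.175] rows>= 0.8
ik [ 0.19  0.26 -0.23  2.03  0.08  0.86 -1.8 ] 0.0 0.0
```

{"op": "play_rows", "data": {
  "translation": [
    [-0.02,0.25,-1],
    [0,0,-1],
    [0,0,-1],
    [0,0,-1],
    [0,0,-1],
    [0,0,-1],
    [0,0,-1],
    [0,0,-0.7]
  ],
  "rot": [
    [0.05,0,-0.17],
    [0,0,0],
    [0,0,0],
    [0,0,0],
    [0,0,0],
    [0,0,0],
    [0,0,0],
    [0,0,0]
  ],
  "jaw": [0,0,0,0,0,0,0,0]
}}

```text
clock: 32.73
tool_pos: [0.4982, -0.0205, 0.0178]
orientation: [0.0, 0.997, -0.074, -0.001]
force: [-0.1, -0.1, 0.4]
grip_width: 0.0855
grasp_force: 0.0
```

{"op": "play_rows", "data": {
  "translation": [
    [0,0,-0.3],
    [0,0,0],
    [0,0,0],
    [0,0,0],
    [0,0,0],
    [0,0,0],
    [0,0,0],
    [0,0,0]
  ],
  "rot": [
    [0,0,0],
    [0,0,0],
    [0,0,0],
    [0,0,0],
    [0,0,0],
    [0,0,0],
    [0,0,0],
    [0,0,0]
  ],
  "jaw": [0,0.2,0.4,0.6,0.8,0.8,0.8,0.8]
}}

```text
clock: 33.4
tool_pos: [0.5003, -0.0208, 0.0153]
orientation: [-0.0, 0.997, -0.076, 0.001]
force: [-0.1, 0.8, 6.1]
grip_width: 0.0473
grasp_force: 43.4
```

{"op": "play_rows", "data": {
  "translation": [
    [0,0,1],
    [0,0,1],
    [0,0,1],
    [0,0,0.5],
    [0,0,0]
  ],
  "rot": [
    [0,0,0],
    [0,0,0],
    [0,0,0],
    [0,0,0],
    [0,0,0]
  ],
  "jaw": [0.8,0.8,0.8,0.8,0.8]
}}

```text
clock: 33.82
tool_pos: [0.5008, -0.0209, 0.0863]
orientation: [-0.0, 0.997, -0.076, 0.002]
force: [0.2, 0.1, 0.1]
grip_width: 0.0475
grasp_force: 42.8
```

{"op": "play_rows", "data": {
  "translation": [
    [-0.1,0.19,0],
    [-0.1,0.19,0],
    [-0.1,0.19,0],
    [-0.1,0.19,0],
    [-0.1,0.19,0],
    [-0.1,0.19,0],
    [-0.1,0.19,0],
    [-0.1,0.19,0]
  ],
  "rot": [
    [0,0,0.24],
    [0,0,0.24],
    [0,0,0.24],
    [0,0,0.24],
    [0,0,0.24],
    [0,0,0.24],
    [0,0,0.24],
    [0,0,0.24]
  ],
  "jaw": [0.8,0.8,0.8,0.8,0.8,0.8,0.8,0.8]
}}

```text
clock: 34.48
tool_pos: [0.4819, 0.0097, 0.0825]
orientation: [-0.001, 0.918, 0.395, -0.001]
force: [0.6, -0.6, -1.5]
grip_width: 0.0472
grasp_force: 42.6
```

{"op": "play_rows", "data": {
  "translation": [
    [-0.1,0.19,0],
    [-0.1,0.19,0],
    [-0.1,0.19,0],
    [-0.1,0.19,0],
    [-0.1,0.19,0],
    [-0.1,0.19,0],
    [-0.1,0.19,0],
    [-0.1,0.19,0]
  ],
  "rot": [
    [0,0,0.24],
    [0,0,0.24],
    [0,0,0.24],
    [0,0,0.24],
    [0,0,0.24],
    [0,0,0.24],
    [0,0,0.24],
    [0,0,0.24]
  ],
  "jaw": [0.8,0.8,0.8,0.8,0.8,0.8,0.8,0.8]
}}

```text
clock: 35.15
tool_pos: [0.4659, 0.04, 0.0825]
orientation: [-0.001, 0.632, 0.775, -0.001]
force: [-0.0, 0.7, -0.5]
grip_width: 0.0472
grasp_force: 42.6
```

{"op": "play_rows", "data": {
  "translation": [
    [-0.1,0.19,0],
    [-0.1,0.19,0],
    [-0.1,0.19,0],
    [-0.1,0.19,0],
    [-0.1,0.19,0],
    [-0.1,0.19,0],
    [-0.1,0.19,0],
    [-0.1,0.19,0]
  ],
  "rot": [
    [0,0,0.24],
    [0,0,0.24],
    [0,0,0.24],
    [0,0,0.24],
    [0,0,0.24],
    [0,0,0.24],
    [0,0,0.24],
    [0,0,0.24]
  ],
  "jaw": [0.8,0.8,0.8,0.8,0.8,0.8,0.8,0.8]
}}

```text
clock: 35.82
tool_pos: [0.4499, 0.0704, 0.0826]
orientation: [-0.001, 0.203, 0.979, -0.0]
force: [-0.3, -0.1, -1.1]
grip_width: 0.0477
grasp_force: 42.6
```

{"op": "play_rows", "data": {
  "translation": [
    [-0.1,0.19,0],
    [-0.1,0.19,0],
    [-0.1,0.19,0],
    [-0.1,0.19,0],
    [-0.1,0.19,0],
    [0,0,0],
    [0,0,0]
  ],
  "rot": [
    [0,0,0.24],
    [0,0,0.24],
    [0,0,0.24],
    [0,0,0.24],
    [0,0,0.24],
    [0,0,0],
    [0,0,0]
  ],
  "jaw": [0.8,0.8,0.8,0.8,0.8,0.8,0.8]
}}

```text
clock: 36.4
tool_pos: [0.4403, 0.0892, 0.0831]
orientation: [-0.001, -0.091, 0.996, -0.0]
force: [-0.0, 0.2, -1.0]
grip_width: 0.0474
grasp_force: 42.6
```

```bash
python3 mv.py .44 .09 .0153 3.342 0
```

```text
clock 36.4 pos [0.4403 0.0892 0.0831] grip 0.0474 q [ 0.28  0.06 -0.55  2.08  0.03  1.01  1.47] F [-0.   0.2 -1. ]
shift [-0.017  0.039 -3.389] rows>= 3.4 turn [ 0.001 -0.003  0.035] rows>= 0.1
ik [ 0.24  0.18 -0.54  2.14  0.12  0.85  1.4 ] 0.0 0.0
```

{"op": "play_rows", "data": {
  "translation": [
    [0,0.03,-1],
    [0,0,-1],
    [0,0,-0.9],
    [0,0,-0.5],
    [0,0,0],
    [0,0,0],
    [0,0,0],
    [0,0,0]
  ],
  "rot": [
    [0,0,0.035],
    [0,0,0],
    [0,0,0],
    [0,0,0],
    [0,0,0],
    [0,0,0],
    [0,0,0],
    [0,0,0]
  ],
  "jaw": [0.8,0.8,0.8,0.8,0.5,0.3,0.1,0]
}}

```text
clock: 37.07
tool_pos: [0.4414, 0.0899, 0.0163]
orientation: [0.0, -0.101, 0.995, -0.0]
force: [0.6, 0.2, 0.0]
grip_width: 0.081
grasp_force: 0.0
```

{"op": "play_rows", "data": {
  "translation": [
    [-0.04,0,0.1],
    [-0.04,0,0.1],
    [-0.04,0,0.05],
    [-0.04,0,0.05],
    [-0.04,0,0],
    [-0.04,0,0],
    [-0.04,0,0],
    [-0.04,0,0]
  ],
  "rot": [
    [-0.047,0.233,0],
    [-0.047,0.233,0],
    [-0.047,0.233,0],
    [-0.047,0.233,0],
    [-0.047,0.233,0],
    [-0.047,0.233,0],
    [-0.047,0.233,0],
    [-0.047,0.233,0]
  ],
  "jaw": [0,0,0,0,0,0,0,0]
}}

```text
clock: 37.73
tool_pos: [0.436, 0.0899, 0.0224]
orientation: [-0.457, -0.089, 0.884, -0.045]
force: [0.1, -0.6, -0.1]
grip_width: 0.0855
grasp_force: 0.0
```

{"op": "play_rows", "data": {
  "translation": [
    [0,0,0],
    [0,0,0]
  ],
  "rot": [
    [0,0,0],
    [0,0,0]
  ],
  "jaw": [0,0]
}}

```text
clock: 37.9
tool_pos: [0.4338, 0.09, 0.0193]
orientation: [-0.457, -0.09, 0.884, -0.044]
force: [0.0, 0.2, 0.6]
grip_width: 0.0857
grasp_force: 0.0
```

```bash
python3 mv.py .435 .089 .022 3.342 .95;python3 wfit.py .44 .09 .2 pics/w7.png
```

```text
clock 37.9 pos [0.4338 0.09   0.0193] grip 0.0857 q [ 0.05  0.89 -0.43  1.43  0.17  1.84  1.34] F [0.  0.2 0.6]
shift [ 0.061 -0.048  0.137] rows>= 0.1 turn [-0.005 -0.011 -0.002] rows>= 0.1
ik [ 0.05  0.89 -0.42  1.42  0.18  1.84  1.34] 0.0 0.0
fit [0.4403 0.0887 0.1991] 0.025 21276
```

{"op": "play_rows", "data": {
  "translation": [
    [0.06,-0.05,0.14],
    [0,0,0],
    [0,0,0],
    [0,0,0],
    [0,0,0],
    [0,0,0],
    [0,0,0],
    [0,0,0]
  ],
  "rot": [
    [0,0,0],
    [0,0,0],
    [0,0,0],
    [0,0,0],
    [0,0,0],
    [0,0,0],
    [0,0,0],
    [0,0,0]
  ],
  "jaw": [0,0.2,0.4,0.6,0.8,0.8,0.8,0.8],
  "squeeze": 60
}}

```text
clock: 38.62
tool_pos: [0.4365, 0.0888, 0.0268]
orientation: [-0.455, -0.09, 0.885, -0.045]
force: [1.8, 0.8, 6.3]
grip_width: 0.047
grasp_force: 62.0
```

```bash
python3 pl.py save .440 .0887 .199; python3 pl.py go .6365 -.0915 3.0 .17
```

```text
off [-0.0043 -0.0008 -0.0012] 0.04701273927941215 61.97509467601776
cup now [0.44   0.0887 0.024 ] axis [-0.98  -0.198  0.   ] TCP target [ 0.6339 -0.0904  0.1665] toolz [ 0.58 -0.08 -0.81]
shift [ 9.871 -8.956  6.988] turn [ 0.091 -3.153 -0.535] rows>= 13.3 F [1.8 0.8 6.3]
q [ 0.05  0.88 -0.43  1.43  0.17  1.85  1.34] ik [ 0.28 -0.01 -0.21  2.11  0.09  0.42  1.44] 0.0 0.0
```

{"op": "play_rows", "data": {
  "translation": [
    [0,0,1],
    [0,0,1],
    [0,0,1],
    [0,0,1],
    [0.705,-0.64,0.213],
    [0.705,-0.64,0.213],
    [0.705,-0.64,0.213],
    [0.705,-0.64,0.213]
  ],
  "rot": [
    [0,0,0],
    [0,0,0],
    [0,0,0],
    [0,0,0],
    [0.0065,-0.225,-0.038],
    [0.0065,-0.225,-0.038],
    [0.0065,-0.225,-0.038],
    [0.0065,-0.225,-0.038]
  ],
  "jaw": [0.8,0.8,0.8,0.8,0.8,0.8,0.8,0.8]
}}

```text
clock: 39.28
tool_pos: [0.4937, 0.0371, 0.1225]
orientation: [-0.244, -0.047, 0.968, -0.041]
force: [-0.6, -0.6, -1.0]
grip_width: 0.0476
grasp_force: 61.5
```

{"op": "play_rows", "data": {
  "translation": [
    [0.705,-0.64,0.213],
    [0.705,-0.64,0.213],
    [0.705,-0.64,0.213],
    [0.705,-0.64,0.213],
    [0.705,-0.64,0.213],
    [0.705,-0.64,0.213],
    [0.705,-0.64,0.213],
    [0.705,-0.64,0.213]
  ],
  "rot": [
    [0.0065,-0.225,-0.038],
    [0.0065,-0.225,-0.038],
    [0.0065,-0.225,-0.038],
    [0.0065,-0.225,-0.038],
    [0.0065,-0.225,-0.038],
    [0.0065,-0.225,-0.038],
    [0.0065,-0.225,-0.038],
    [0.0065,-0.225,-0.038]
  ],
  "jaw": [0.8,0.8,0.8,0.8,0.8,0.8,0.8,0.8]
}}

```text
clock: 39.95
tool_pos: [0.6055, -0.0655, 0.1575]
orientation: [0.199, 0.043, 0.979, -0.027]
force: [0.2, -0.4, -1.3]
grip_width: 0.0472
grasp_force: 61.6
```

{"op": "play_rows", "data": {
  "translation": [
    [0.705,-0.64,0.213],
    [0.705,-0.64,0.213],
    [0,0,0],
    [0,0,0]
  ],
  "rot": [
    [0.0065,-0.225,-0.038],
    [0.0065,-0.225,-0.038],
    [0,0,0],
    [0,0,0]
  ],
  "jaw": [0.8,0.8,0.8,0.8]
}}

```text
clock: 40.28
tool_pos: [0.6312, -0.0906, 0.1632]
orientation: [0.301, 0.065, 0.951, -0.023]
force: [0.1, 0.2, -1.1]
grip_width: 0.0473
grasp_force: 61.7
```

```bash
python3 pl.py go .6365 -.0915 3.0 .17
```

```text
cup now [ 0.6338 -0.0918  0.1666] axis [-0.007 -0.001 -1.   ] TCP target [ 0.6339 -0.0904  0.1665] toolz [ 0.58 -0.08 -0.81]
shift [0.135 0.014 0.169] turn [ 0.001 -0.014 -0.002] rows>= 0.1 F [ 0.1  0.2 -1.1]
q [ 0.46 -0.02 -0.37  2.12  0.07  0.43  1.46] ik [ 0.45 -0.01 -0.38  2.11  0.09  0.42  1.44] 0.0 0.0
```

{"op": "play_rows", "data": {
  "translation": [
    [0.14,0.01,0],
    [0,0,0],
    [0,0,-0.8],
    [0,0,-0.8],
    [0,0,-0.8],
    [0,0,-0.8],
    [0,0,-0.7],
    [0,0,0]
  ],
  "rot": [
    [0,0,0],
    [0,0,0],
    [0,0,0],
    [0,0,0],
    [0,0,0],
    [0,0,0],
    [0,0,0],
    [0,0,0]
  ],
  "jaw": [0.8,0.8,0.8,0.8,0.8,0.8,0.8,0.8]
}}

```text
clock: 40.95
tool_pos: [0.6347, -0.0887, 0.0829]
orientation: [0.3, 0.064, 0.951, -0.022]
force: [0.2, 0.1, -0.7]
grip_width: 0.0474
grasp_force: 61.7
```

```bash
python3 pl.py go .6365 -.0915 3.0 .075
```

```text
cup now [ 0.6374 -0.0898  0.0863] axis [-0.009  0.001 -1.   ] TCP target [ 0.6339 -0.0904  0.0715] toolz [ 0.58 -0.08 -0.81]
shift [-0.041 -0.082 -0.569] turn [-0.002 -0.018 -0.007] rows>= 0.1 F [ 0.2  0.1 -0.7]
q [ 0.41  0.12 -0.34  2.18  0.3   0.25  1.25] ik [ 0.35  0.15 -0.29  2.18  0.38  0.21  1.16] 0.0 0.0
```

{"op": "play_rows", "data": {
  "translation": [
    [0,-0.05,-0.3],
    [0,0,-0.27],
    [0,0,0],
    [0,0,0],
    [0,0,0],
    [0,0,0],
    [0,0,0],
    [0,0,0]
  ],
  "rot": [
    [0,0,0],
    [0,0,0],
    [0,0,0],
    [0,0,0],
    [0,0,0],
    [0,0,0],
    [0,0,0],
    [0,0,0]
  ],
  "jaw": [0.8,0.8,0.8,0.6,0.4,0.3,0.2,0.15]
}}

```text
clock: 41.62
tool_pos: [0.6365, -0.0912, 0.0758]
orientation: [0.304, 0.065, 0.95, -0.023]
force: [-0.3, 0.1, -0.3]
grip_width: 0.0725
grasp_force: 0.0
```

{"op": "play_rows", "data": {
  "translation": [
    [-0.58,0.08,0.81],
    [-0.58,0.08,0.81],
    [-0.58,0.08,0.81],
    [-0.58,0.08,0.81],
    [-0.58,0.08,0.81],
    [-0.58,0.08,0.81],
    [0,0,0],
    [0,0,0]
  ],
  "rot": [
    [0,0,0],
    [0,0,0],
    [0,0,0],
    [0,0,0],
    [0,0,0],
    [0,0,0],
    [0,0,0],
    [0,0,0]
  ],
  "jaw": [0.15,0.1,0,0,0,0,0,0]
}}

```text
clock: 42.28
tool_pos: [0.5671, -0.0817, 0.1739]
orientation: [0.305, 0.065, 0.95, -0.023]
force: [-0.7, 0.4, -0.5]
grip_width: 0.0858
grasp_force: 0.0
```

```bash
python3 chk.py pics/s3.png w1,.632,-.1915,-.29,s w2,.6365,-.0915,-.14,s wet0,.467,.329,.6,l; python3 mv.py .467 .329 .17 .6 0
```

```text
w1 top [ 0.6385 -0.1989 -0.2032] 0.348 653
w1 scene [ 0.6313 -0.1898 -0.2298] 0.24 711
w2 top [ 0.6428 -0.0982 -0.0973] 0.356 622
w2 scene [ 0.6359 -0.0911 -0.1203] 0.226 711
wet0 top [0.4688 0.3289 0.6344] 0.069 559
wet0 scene [0.4633 0.3289 0.5611] 0.229 448
clock 42.3833 pos [ 0.5665 -0.0814  0.1717] grip 0.0851 q [ 0.47 -0.19 -0.36  2.24 -0.08  0.46  1.59] F [-1.  -0.7 -0.5]
shift [-4.973 20.521 -0.083] rows>= 20.5 turn [ 1.541  0.354 -4.621] rows>= 20.3
ik [-0.35  0.21 -0.35  1.72  0.08  1.22 -1.69] 0.0 0.0
```

View pics/s3.png

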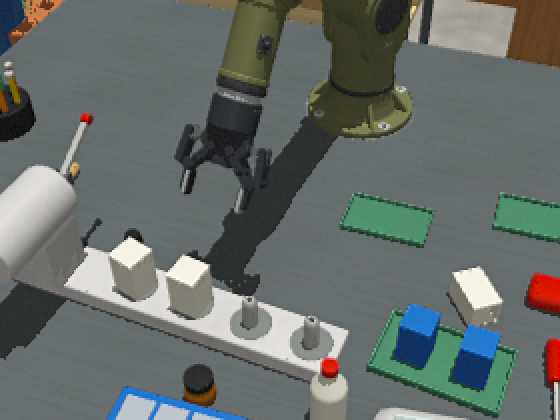

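Both white cups are seated (crop 133,268 and 190,287). Now the last white cup, at about (0.467, 0.329).

{"op": "play_rows", "data": {
  "translation": [
    [-0.237,0.977,0],
    [-0.237,0.977,0],
    [-0.237,0.977,0],
    [-0.237,0.977,0],
    [-0.237,0.977,0],
    [-0.237,0.977,0],
    [-0.237,0.977,0],
    [-0.237,0.977,0]
  ],
  "rot": [
    [0.073,0.017,-0.22],
    [0.073,0.017,-0.22],
    [0.073,0.017,-0.22],
    [0.073,0.017,-0.22],
    [0.073,0.017,-0.22],
    [0.073,0.017,-0.22],
    [0.073,0.017,-0.22],
    [0.073,0.017,-0.22]
  ],
  "jaw": [0,0,0,0,0,0,0,0],
  "squeeze": 40
}}

```text
clock: 43.05
tool_pos: [0.5342, 0.0518, 0.1709]
orientation: [0.236, 0.439, 0.867, -0.015]
force: [0.4, 0.4, -1.1]
grip_width: 0.0858
grasp_force: 0.0
```

{"op": "play_rows", "data": {
  "translation": [
    [-0.237,0.977,0],
    [-0.237,0.977,0],
    [-0.237,0.977,0],
    [-0.237,0.977,0],
    [-0.237,0.977,0],
    [-0.237,0.977,0],
    [-0.237,0.977,0],
    [-0.237,0.977,0]
  ],
  "rot": [
    [0.073,0.017,-0.22],
    [0.073,0.017,-0.22],
    [0.073,0.017,-0.22],
    [0.073,0.017,-0.22],
    [0.073,0.017,-0.22],
    [0.073,0.017,-0.22],
    [0.073,0.017,-0.22],
    [0.073,0.017,-0.22]
  ],
  "jaw": [0,0,0,0,0,0,0,0]
}}

```text
clock: 43.72
tool_pos: [0.4966, 0.2081, 0.1701]
orientation: [0.113, 0.792, 0.6, -0.007]
force: [-0.0, 0.4, 0.0]
grip_width: 0.0858
grasp_force: 0.0
```

{"op": "play_rows", "data": {
  "translation": [
    [-0.237,0.977,0],
    [-0.237,0.977,0],
    [-0.237,0.977,0],
    [-0.237,0.977,0],
    [-0.237,0.977,0],
    [0,0,0],
    [0,0,0]
  ],
  "rot": [
    [0.073,0.017,-0.22],
    [0.073,0.017,-0.22],
    [0.073,0.017,-0.22],
    [0.073,0.017,-0.22],
    [0.073,0.017,-0.22],
    [0,0,0],
    [0,0,0]
  ],
  "jaw": [0,0,0,0,0,0,0]
}}

```text
clock: 44.3
tool_pos: [0.473, 0.3044, 0.1707]
orientation: [0.025, 0.93, 0.367, -0.001]
force: [0.3, 0.1, -1.1]
grip_width: 0.0858
grasp_force: 0.0
```

```bash
python3 wfit.py .467 .329 .6 pics/w8.png;  python3 mv.py .467 .329 .013 .6 0
```

```text
fit [0.4777 0.3432 0.3769] 0.615 14070
clock 44.35 pos [0.4733 0.3036 0.1707] grip 0.0849 q [ 0.25  0.36 -1.08  1.71  0.38  1.29 -1.73] F [0.  0.3 0.6]
shift [-0.314  1.27  -7.887] rows>= 7.9 turn [ 0.098  0.027 -0.301] rows>= 1.3
ik [ 0.1   0.55 -0.93  1.84  0.52  1.01 -2.02] 0.0 0.0
```

View pics/w8.png

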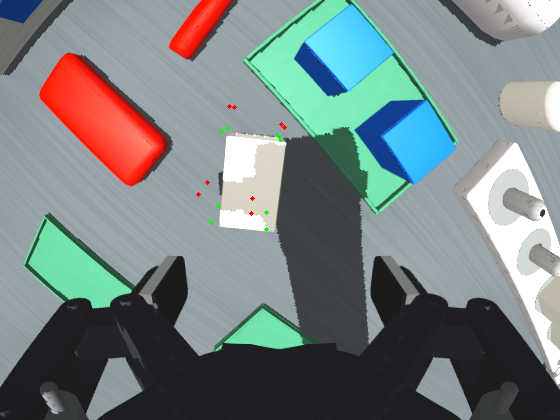

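The exposure changed (brighter), so the mask failed; the cup's top-face corners are about (226,136), (286,140), (277,231), (220,227). I'll back-project those.

```bash
python3 - <<'E'
from w import *
c=calibration("wrist");P=np.array([wray(u,.048,c)[:2] for u in((226,136),(286,140),(277,231),(220,227))])
print(P.round(4),P.mean(0).round(4));print([np.linalg.norm(P[i]-P[i-1]).round(4) for i in range(4)])
d=(P[0]+P[1]-P[2]-P[3]);print(np.arctan2(d[1],d[0]),cv2.minAreaRect(P.astype(np.float32)))
im=camera("wrist").astype(int);g=(im.min(2)>195)|((im[...,0]>im[...,2]+8)&(im[...,0]-im[...,1]<20)&(im[...,0]>120)&(im[...,0]>im[...,1]))
m=np.zeros_like(g,np.uint8);m[115:255,195:310]=g[115:255,195:310]
m=cv2.morphologyEx(m,cv2.MORPH_OPEN,np.ones((3,3)));k,l,st,_=cv2.connectedComponentsWithStats(m);b=(l==1+st[1:,4].argmax()).astype(np.float32);print(st[1:,4].max())
def hw(p):
    h=cv2.convexHull(((wproj(box(p,(.078,.048,.048),0),c)+.5)*4-.5).astype(np.float32)).round().astype(np.int32)
    a=np.zeros((1680,2240),np.uint8);cv2.fillConvexPoly(a,h,1);return cv2.resize(a.astype(np.float32),(560,420),interpolation=cv2.INTER_AREA)
cost=lambda p:1-np.minimum(hw(p),b).sum()/np.maximum(hw(p),b).sum()
p0=np.array([*P.mean(0),np.arctan2(d[1],d[0])])
q=minimize(cost,p0,method="Nelder-Mead",options=dict(initial_simplex=[p0+e for e in([0,0,0],[.012,0,0],[0,.012,0],[0,0,.15])],xatol=1e-4,fatol=1e-4));print(q.x.round(4),q.fun)
E
python3 mv.py .4655 .319 .013 .65 0
```

```text
[[0.4859 0.3649]
 [0.5162 0.3267]
 [0.4538 0.2786]
 [0.4232 0.3177]] [0.4698 0.322 ]
[np.float64(0.0784), np.float64(0.0487), np.float64(0.0787), np.float64(0.0497)]
0.6508156873643705 ((0.46970218420028687, 0.3222171664237976), (0.07905688881874084, 0.04966562241315842), 37.63871765136719)
5444
[0.4685 0.3236 0.6338] 0.01638936996459961
clock 44.4 pos [0.4734 0.3033 0.1709] grip 0.0851 q [ 0.25  0.36 -1.08  1.72  0.38  1.29 -1.74] F [ 0.2 -0.   0.6]
shift [-0.396  0.786 -7.896] rows>= 7.9 turn [ 0.097  0.03  -0.199] rows>= 0.9
ik [ 0.12  0.54 -0.94  1.86  0.51  1.01 -1.96] 0.0 0.0
```

{"op": "play_rows", "data": {
  "translation": [
    [-0.12,0.5,-1],
    [-0.12,0.5,-1],
    [0,0,-1],
    [0,0,-1],
    [0,0,-1],
    [0,0,-1],
    [0,0,-1],
    [0,0,-0.6]
  ],
  "rot": [
    [0.05,0.015,-0.115],
    [0.05,0.015,-0.115],
    [0,0,0],
    [0,0,0],
    [0,0,0],
    [0,0,0],
    [0,0,0],
    [0,0,0]
  ],
  "jaw": [0,0,0,0,0,0,0,0]
}}

```text
clock: 45.07
tool_pos: [0.4679, 0.3222, 0.0174]
orientation: [-0.0, 0.95, 0.311, -0.001]
force: [-0.8, -0.5, -0.0]
grip_width: 0.0852
grasp_force: 0.0
```

```bash
python3 mv.py .4685 .3236 .013 .634 0
```

```text
clock 45.0667 pos [0.4679 0.3222 0.0174] grip 0.0852 q [ 0.12  0.54 -0.94  1.85  0.51  1.02 -1.97] F [-0.8 -0.5 -0. ]
shift [ 0.028  0.069 -0.219] rows>= 0.2 turn [-0.    -0.002  0.002] rows>= 0.0
ik [ 0.11  0.55 -0.94  1.85  0.52  1.01 -1.98] 0.0 0.0
```

{"op": "play_rows", "data": {
  "translation": [
    [0.03,0.07,-0.2],
    [0,0,0],
    [0,0,0],
    [0,0,0],
    [0,0,0],
    [0,0,0],
    [0,0,0],
    [0,0,0]
  ],
  "rot": [
    [0,0,0],
    [0,0,0],
    [0,0,0],
    [0,0,0],
    [0,0,0],
    [0,0,0],
    [0,0,0],
    [0,0,0]
  ],
  "jaw": [0,0.2,0.4,0.6,0.8,0.8,0.8,0.8]
}}

```text
clock: 45.73
tool_pos: [0.4699, 0.3264, 0.0171]
orientation: [-0.001, 0.95, 0.311, 0.002]
force: [-0.5, 0.1, 6.5]
grip_width: 0.0472
grasp_force: 43.4
```

{"op": "play_rows", "data": {
  "translation": [
    [0,0,1],
    [0,0,1],
    [0,0,1],
    [0,0,0.5],
    [0,0,0]
  ],
  "rot": [
    [0,0,0],
    [0,0,0],
    [0,0,0],
    [0,0,0],
    [0,0,0]
  ],
  "jaw": [0.8,0.8,0.8,0.8,0.8]
}}

```text
clock: 46.15
tool_pos: [0.4702, 0.3267, 0.088]
orientation: [-0.001, 0.95, 0.311, 0.003]
force: [-0.2, -0.1, -1.4]
grip_width: 0.0478
grasp_force: 42.5
```

{"op": "play_rows", "data": {
  "translation": [
    [-0.06,-0.51,0],
    [-0.06,-0.51,0],
    [-0.06,-0.51,0],
    [-0.06,-0.51,0],
    [-0.06,-0.51,0],
    [-0.06,-0.51,0],
    [-0.06,-0.51,0],
    [-0.06,-0.51,0]
  ],
  "rot": [
    [0,0,0.236],
    [0,0,0.236],
    [0,0,0.236],
    [0,0,0.236],
    [0,0,0.236],
    [0,0,0.236],
    [0,0,0.236],
    [0,0,0.236]
  ],
  "jaw": [0.8,0.8,0.8,0.8,0.8,0.8,0.8,0.8]
}}

```text
clock: 46.82
tool_pos: [0.4586, 0.243, 0.0845]
orientation: [-0.002, 0.703, 0.711, -0.001]
force: [-0.3, -0.2, -1.2]
grip_width: 0.0473
grasp_force: 42.4
```

{"op": "play_rows", "data": {
  "translation": [
    [-0.06,-0.51,0],
    [-0.06,-0.51,0],
    [-0.06,-0.51,0],
    [-0.06,-0.51,0],
    [-0.06,-0.51,0],
    [-0.06,-0.51,0],
    [-0.06,-0.51,0],
    [-0.06,-0.51,0]
  ],
  "rot": [
    [0,0,0.236],
    [0,0,0.236],
    [0,0,0.236],
    [0,0,0.236],
    [0,0,0.236],
    [0,0,0.236],
    [0,0,0.236],
    [0,0,0.236]
  ],
  "jaw": [0.8,0.8,0.8,0.8,0.8,0.8,0.8,0.8]
}}

```text
clock: 47.48
tool_pos: [0.4489, 0.1616, 0.0846]
orientation: [-0.002, 0.303, 0.953, -0.001]
force: [0.6, -0.7, -1.1]
grip_width: 0.0474
grasp_force: 42.4
```

{"op": "play_rows", "data": {
  "translation": [
    [-0.06,-0.51,0],
    [-0.06,-0.51,0],
    [-0.06,-0.51,0],
    [-0.06,-0.51,0],
    [-0.06,-0.51,0],
    [-0.06,-0.51,0],
    [-0.06,-0.46,0],
    [0,0,0]
  ],
  "rot": [
    [0,0,0.236],
    [0,0,0.236],
    [0,0,0.236],
    [0,0,0.236],
    [0,0,0.236],
    [0,0,0.236],
    [0,0,0.236],
    [0,0,0]
  ],
  "jaw": [0.8,0.8,0.8,0.8,0.8,0.8,0.8,0.8]
}}

```text
clock: 48.15
tool_pos: [0.4404, 0.0896, 0.0846]
orientation: [-0.002, -0.102, 0.995, -0.002]
force: [-0.0, 0.3, -0.5]
grip_width: 0.0476
grasp_force: 42.5
```

```bash
python3 mv.py .44 .09 .015 3.342 0
```

```text
clock 48.15 pos [0.4404 0.0896 0.0846] grip 0.0476 q [ 1.03  0.24 -1.37  2.06  0.27  1.05  1.3 ] F [-0.   0.3 -0.5]
shift [-0.022  0.018 -3.48 ] rows>= 3.5 turn [ 0.008 -0.007 -0.009] rows>= 0.1
ik [ 0.83  0.37 -1.22  2.13  0.43  0.93  1.14] 0.0 0.0
```

{"op": "play_rows", "data": {
  "translation": [
    [0,0.02,-0.7],
    [0,0,-0.7],
    [0,0,-0.7],
    [0,0,-0.7],
    [0,0,-0.65],
    [0,0,0]
  ],
  "rot": [
    [0,0,0],
    [0,0,0],
    [0,0,0],
    [0,0,0],
    [0,0,0],
    [0,0,0]
  ],
  "jaw": [0.8,0.8,0.8,0.8,0.8,0.8]
}}

```text
clock: 48.65
tool_pos: [0.4411, 0.0935, 0.0156]
orientation: [-0.002, -0.101, 0.995, -0.0]
force: [-0.2, -0.0, -1.0]
grip_width: 0.0475
grasp_force: 46.2
```

```bash
python3 mv.py .44 .09 .015 3.342 0
```

```text
clock 48.65 pos [0.4411 0.0935 0.0156] grip 0.0475 q [ 0.83  0.37 -1.2   2.12  0.44  0.94  1.15] F [-0.2 -0.  -1. ]
shift [-0.054 -0.174 -0.028] rows>= 0.2 turn [ 0.002 -0.007 -0.002] rows>= 0.0
ik [ 0.83  0.36 -1.21  2.13  0.43  0.92  1.14] 0.0 0.0
```

{"op": "play_rows", "data": {
  "translation": [
    [0,0,0],
    [0,0,0],
    [0,0,0],
    [0,0,0],
    [0,0,0]
  ],
  "rot": [
    [0,0,0],
    [0,0,0],
    [0,0,0],
    [0,0,0],
    [0,0,0]
  ],
  "jaw": [0.5,0.3,0.1,0,0]
}}

```text
clock: 49.07
tool_pos: [0.4414, 0.0925, 0.0168]
orientation: [-0.001, -0.102, 0.995, -0.001]
force: [-0.4, -0.4, 0.7]
grip_width: 0.0852
grasp_force: 0.0
```

{"op": "play_rows", "data": {
  "translation": [
    [-0.03,0,0.1],
    [-0.03,0,0.1],
    [-0.03,0,0.05],
    [-0.03,0,0.05],
    [-0.03,0,0.05],
    [-0.03,0,0],
    [-0.03,0,0],
    [-0.03,0,0]
  ],
  "rot": [
    [-0.047,0.233,0],
    [-0.047,0.233,0],
    [-0.047,0.233,0],
    [-0.047,0.233,0],
    [-0.047,0.233,0],
    [-0.047,0.233,0],
    [-0.047,0.233,0],
    [-0.047,0.233,0]
  ],
  "jaw": [0,0,0,0,0,0,0,0]
}}

```text
clock: 49.73
tool_pos: [0.4376, 0.0926, 0.0238]
orientation: [-0.458, -0.09, 0.883, -0.045]
force: [-0.7, 0.3, 0.3]
grip_width: 0.0855
grasp_force: 0.0
```

{"op": "play_rows", "data": {
  "translation": [
    [0,0,0],
    [0,0,0]
  ],
  "rot": [
    [0,0,0],
    [0,0,0]
  ],
  "jaw": [0,0]
}}

```text
clock: 49.9
tool_pos: [0.4359, 0.0929, 0.0215]
orientation: [-0.457, -0.091, 0.883, -0.044]
force: [-0.4, 0.2, 0.8]
grip_width: 0.0851
grasp_force: 0.0
```

```bash
sed -i 's/i.max(2)>95/i.max(2)>TH/; s/^p0=/TH=int(sys.argv[5]) if len(sys.argv)>5 else 95\np0=/' wfit.py; python3 mv.py .435 .089 .022 3.342 .95;python3 wfit.py .44 .09 .2 pics/w9.png 190
```

```text
clock 49.9 pos [0.4359 0.0929 0.0215] grip 0.0851 q [ 0.29  1.04 -0.84  1.41  0.39  1.92  1.11] F [-0.4  0.2  0.8]
shift [-0.047 -0.197  0.027] rows>= 0.2 turn [-0.008 -0.012 -0.005] rows>= 0.1
ik [ 0.3   1.03 -0.83  1.42  0.4   1.91  1.12] 0.0 0.0
fit [0.4421 0.0925 0.207 ] 0.017 20389
```

View pics/w9.png

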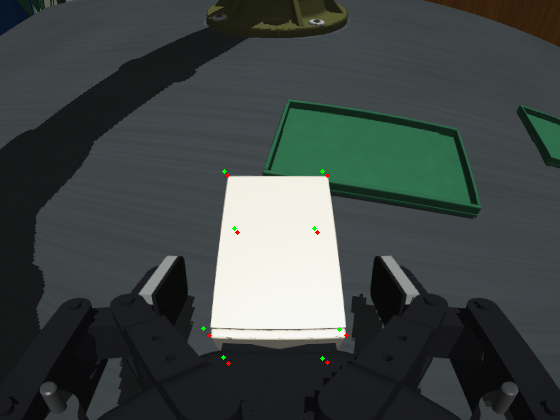

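The cup is centred between the pads, its quad fitted at loss 0.017 with the closed end toward the palm. I'll close and plan for peg1.

{"op": "play_rows", "data": {
  "translation": [
    [0.05,0,0.05],
    [0,0,0],
    [0,0,0],
    [0,0,0],
    [0,0,0],
    [0,0,0],
    [0,0,0],
    [0,0,0]
  ],
  "rot": [
    [0,0,0],
    [0,0,0],
    [0,0,0],
    [0,0,0],
    [0,0,0],
    [0,0,0],
    [0,0,0],
    [0,0,0]
  ],
  "jaw": [0,0.2,0.4,0.6,0.8,0.8,0.8,0.8],
  "squeeze": 60
}}

```text
clock: 50.62
tool_pos: [0.438, 0.0921, 0.0263]
orientation: [-0.456, -0.091, 0.884, -0.045]
force: [0.8, -1.0, 7.5]
grip_width: 0.047
grasp_force: 62.1
```

```bash
python3 pl.py save .442 .0925 .205; for y in 3.0 3.14;do python3 pl.py go .641 .008 $y .17;python3 pl.py go .641 .008 $y .075;done
```

```text
off [-0.0042 -0.0005 -0.002 ] 0.046957285178164276 62.10328549146652
cup now [0.442  0.0925 0.024 ] axis [-0.979 -0.204 -0.   ] TCP target [0.6388 0.0088 0.166 ] toolz [ 0.57 -0.08 -0.82]
shift [10.042 -4.168  6.984] turn [ 0.1   -3.153 -0.544] rows>= 13.3 F [ 0.8 -1.   7.5]
q [ 0.29  1.03 -0.84  1.41  0.39  1.92  1.11] ik [ 0.5  -0.   -0.66  2.1   0.37  0.47  0.99] 0.0 0.0
cup now [0.442  0.0925 0.024 ] axis [-0.979 -0.204 -0.   ] TCP target [0.6388 0.0088 0.071 ] toolz [ 0.57 -0.08 -0.82]
shift [10.042 -4.168  2.234] turn [ 0.1   -3.153 -0.544] rows>= 13.3 F [ 0.8 -1.   7.5]
q [ 0.29  1.03 -0.84  1.41  0.39  1.92  1.11] ik [ 0.45  0.18 -0.64  2.17  0.91  0.34  0.49] 0.0 0.0
cup now [0.442  0.0925 0.024 ] axis [-0.979 -0.204 -0.   ] TCP target [0.6387 0.0085 0.166 ] toolz [ 0.58  0.   -0.82]
shift [10.038 -4.183  6.984] turn [ 0.319 -3.13  -0.324] rows>= 13.2 F [ 0.8 -1.   7.5]
q [ 0.29  1.03 -0.84  1.41  0.39  1.92  1.11] ik [ 0.54 -0.01 -0.62  2.11  0.1   0.43  1.4 ] 0.0 0.0
cup now [0.442  0.0925 0.024 ] axis [-0.979 -0.204 -0.   ] TCP target [0.6387 0.0085 0.071 ] toolz [ 0.58  0.   -0.82]
shift [10.038 -4.183  2.234] turn [ 0.319 -3.13  -0.324] rows>= 13.2 F [ 0.8 -1.   7.5]
q [ 0.29  1.03 -0.84  1.41  0.39  1.92  1.11] ik [ 0.53  0.17 -0.65  2.18  0.64  0.25  0.91] 0.0 0.0
```

{"op": "play_rows", "data": {
  "translation": [
    [0,0,1],
    [0,0,1],
    [0,0,1],
    [0,0,1],
    [0.72,-0.298,0.213],
    [0.72,-0.298,0.213],
    [0.72,-0.298,0.213],
    [0.72,-0.298,0.213]
  ],
  "rot": [
    [0,0,0],
    [0,0,0],
    [0,0,0],
    [0,0,0],
    [0.007,-0.225,-0.039],
    [0.007,-0.225,-0.039],
    [0.007,-0.225,-0.039],
    [0.007,-0.225,-0.039]
  ],
  "jaw": [0.8,0.8,0.8,0.8,0.8,0.8,0.8,0.8]
}}

```text
clock: 51.28
tool_pos: [0.4966, 0.0685, 0.1222]
orientation: [-0.245, -0.047, 0.967, -0.04]
force: [-0.8, -0.3, -0.2]
grip_width: 0.0475
grasp_force: 61.5
```

{"op": "play_rows", "data": {
  "translation": [
    [0.72,-0.298,0.213],
    [0.72,-0.298,0.213],
    [0.72,-0.298,0.213],
    [0.72,-0.298,0.213],
    [0.72,-0.298,0.213],
    [0.72,-0.298,0.213],
    [0.72,-0.298,0.213],
    [0.72,-0.298,0.213]
  ],
  "rot": [
    [0.007,-0.225,-0.039],
    [0.007,-0.225,-0.039],
    [0.007,-0.225,-0.039],
    [0.007,-0.225,-0.039],
    [0.007,-0.225,-0.039],
    [0.007,-0.225,-0.039],
    [0.007,-0.225,-0.039],
    [0.007,-0.225,-0.039]
  ],
  "jaw": [0.8,0.8,0.8,0.8,0.8,0.8,0.8,0.8]
}}

```text
clock: 51.95
tool_pos: [0.6108, 0.0205, 0.1565]
orientation: [0.197, 0.044, 0.979, -0.026]
force: [0.9, 0.6, -0.8]
grip_width: 0.0473
grasp_force: 61.6
```

{"op": "play_rows", "data": {
  "translation": [
    [0.72,-0.298,0.213],
    [0.72,-0.298,0.213],
    [0,0,0],
    [0,0,0]
  ],
  "rot": [
    [0.007,-0.225,-0.039],
    [0.007,-0.225,-0.039],
    [0,0,0],
    [0,0,0]
  ],
  "jaw": [0.8,0.8,0.8,0.8]
}}

```text
clock: 52.28
tool_pos: [0.6372, 0.0083, 0.1631]
orientation: [0.301, 0.066, 0.951, -0.022]
force: [-0.5, 0.8, -0.6]
grip_width: 0.0475
grasp_force: 61.8
```

```bash
python3 pl.py go .641 .008 3.0 .17
```

```text
cup now [0.6395 0.0075 0.1671] axis [-0.006 -0.003 -1.   ] TCP target [0.6388 0.0088 0.166 ] toolz [ 0.57 -0.08 -0.82]
shift [0.079 0.025 0.143] turn [ 0.005 -0.012  0.001] rows>= 0.1 F [-0.5  0.8 -0.6]
q [ 0.92  0.02 -1.06  2.09  0.39  0.48  1.01] ik [ 0.91  0.01 -1.07  2.1   0.4   0.48  0.97] 0.0 0.0
```

{"op": "play_rows", "data": {
  "translation": [
    [0.08,0.02,0],
    [0,0,0],
    [0,0,-0.8],
    [0,0,-0.8],
    [0,0,-0.8],
    [0,0,-0.8],
    [0,0,-0.7],
    [0,0,0]
  ],
  "rot": [
    [0,0,0],
    [0,0,0],
    [0,0,0],
    [0,0,0],
    [0,0,0],
    [0,0,0],
    [0,0,0],
    [0,0,0]
  ],
  "jaw": [0.8,0.8,0.8,0.8,0.8,0.8,0.8,0.8]
}}

```text
clock: 52.95
tool_pos: [0.6395, 0.01, 0.083]
orientation: [0.3, 0.066, 0.952, -0.02]
force: [-0.3, 0.2, -1.7]
grip_width: 0.0475
grasp_force: 61.8
```

```bash
python3 pl.py go .641 .008 3.0 .075
```

```text
cup now [0.6418 0.0092 0.087 ] axis [-0.008  0.002 -1.   ] TCP target [0.6388 0.0088 0.071 ] toolz [ 0.57 -0.08 -0.82]
shift [-0.036 -0.059 -0.599] turn [-0.004 -0.015  0.   ] rows>= 0.1 F [-0.3  0.2 -1.7]
q [ 0.73  0.2  -0.91  2.16  0.9   0.4   0.54] ik [ 0.66  0.22 -0.87  2.17  1.01  0.39  0.41] 0.0 0.0
```

{"op": "play_rows", "data": {
  "translation": [
    [0,-0.05,-0.3],
    [0,0,-0.3],
    [0,0,0],
    [0,0,0],
    [0,0,0],
    [0,0,0],
    [0,0,0],
    [0,0,0]
  ],
  "rot": [
    [0,0,0],
    [0,0,0],
    [0,0,0],
    [0,0,0],
    [0,0,0],
    [0,0,0],
    [0,0,0],
    [0,0,0]
  ],
  "jaw": [0.8,0.8,0.8,0.6,0.4,0.3,0.2,0.15]
}}

```text
clock: 53.62
tool_pos: [0.6412, 0.0084, 0.0751]
orientation: [0.303, 0.066, 0.95, -0.021]
force: [0.3, -0.4, 0.4]
grip_width: 0.0724
grasp_force: 0.0
```

{"op": "play_rows", "data": {
  "translation": [
    [-0.58,0.08,0.81],
    [-0.58,0.08,0.81],
    [-0.58,0.08,0.81],
    [-0.58,0.08,0.81],
    [-0.58,0.08,0.81],
    [-0.58,0.08,0.81],
    [0,0,0],
    [0,0,0]
  ],
  "rot": [
    [0,0,0],
    [0,0,0],
    [0,0,0],
    [0,0,0],
    [0,0,0],
    [0,0,0],
    [0,0,0],
    [0,0,0]
  ],
  "jaw": [0.15,0.1,0,0,0,0,0,0]
}}

```text
clock: 54.28
tool_pos: [0.5774, 0.016, 0.1641]
orientation: [0.303, 0.066, 0.95, -0.023]
force: [0.4, -0.2, -0.3]
grip_width: 0.0853
grasp_force: 0.0
```

```bash
python3 chk.py pics/s4.png w1,.632,-.1915,-.23,s w2,.6365,-.0915,-.12,s w0,.641,.008,-.12,s; python3 mv.py .483 -.335 .29 -.047 0;python3 mv.py .483 -.335 .29 3.095 0
```

```text
w1 top [ 0.6386 -0.2003 -0.2031] 0.34 646
w1 scene [ 0.6326 -0.19   -0.252 ] 0.237 707
w2 top [ 0.6433 -0.0968 -0.0683] 0.357 630
w2 scene [ 0.6355 -0.0909 -0.1702] 0.221 712
w0 top [ 0.6489  0.0105 -0.1744] 0.35 590
w0 scene [ 0.6411  0.0093 -0.1974] 0.223 710
clock 54.3833 pos [0.5768 0.0162 0.1621] grip 0.0854 q [ 0.83 -0.2  -0.92  2.22 -0.01  0.45  1.3 ] F [-0.3 -0.  -0.6]
shift [ -4.688 -17.559   6.395] rows>= 17.6 turn [ 1.837 -0.176 -5.821] rows>= 25.4
ik [ 0.91  0.18 -0.41  1.52  0.07  1.46 -1.11] 0.0 0.0
clock 54.3833 pos [0.5768 0.0162 0.1621] grip 0.0854 q [ 0.83 -0.2  -0.92  2.22 -0.01  0.45  1.3 ] F [-0.3 -0.  -0.6]
shift [ -4.688 -17.559   6.395] rows>= 17.6 turn [0.117 1.222 0.18 ] rows>= 5.2
ik [ 1.14  0.21 -0.68  1.52  0.13  1.46  1.98] 0.0 0.0
```

View pics/s4.png

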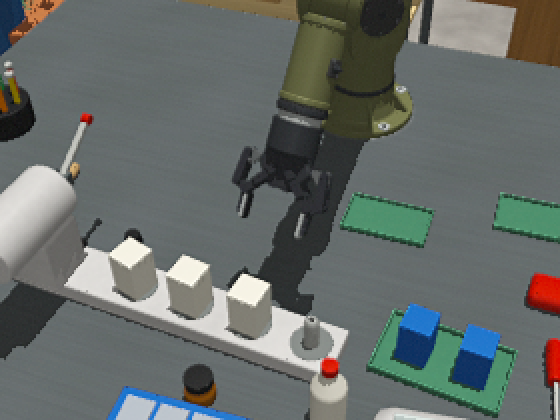

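All three white cups are seated (crop 133,268; 190,287; 250,305), the blue cups are in the tray, and the lever is still up. Now to lower the lever.

{"op": "play_rows", "data": {
  "translation": [
    [-0.26,-0.4,0.8],
    [-0.26,-0.7,0.8],
    [-0.26,-1,0.8],
    [-0.26,-1,0.8],
    [-0.26,-1,0.8],
    [-0.26,-1,0.8],
    [-0.26,-1,0.8],
    [-0.26,-1,0.8]
  ],
  "rot": [
    [0.015,0.153,0.022],
    [0.015,0.153,0.022],
    [0.015,0.153,0.022],
    [0.015,0.153,0.022],
    [0.015,0.153,0.022],
    [0.015,0.153,0.022],
    [0.015,0.153,0.022],
    [0.015,0.153,0.022]
  ],
  "jaw": [0,0,0,0,0,0,0,0],
  "squeeze": 40
}}

```text
clock: 55.05
tool_pos: [0.5351, -0.1281, 0.29]
orientation: [-0.003, 0.026, 1.0, 0.001]
force: [0.3, 0.5, 0.2]
grip_width: 0.0854
grasp_force: 0.0
```

{"op": "play_rows", "data": {
  "translation": [
    [-0.26,-1,0],
    [-0.26,-1,0],
    [-0.26,-1,0],
    [-0.26,-1,0],
    [-0.26,-1,0],
    [-0.26,-1,0],
    [-0.26,-1,0],
    [-0.26,-1,0]
  ],
  "rot": [
    [0,0,0],
    [0,0,0],
    [0,0,0],
    [0,0,0],
    [0,0,0],
    [0,0,0],
    [0,0,0],
    [0,0,0]
  ],
  "jaw": [0,0,0,0,0,0,0,0]
}}

```text
clock: 55.72
tool_pos: [0.4932, -0.2876, 0.2883]
orientation: [-0.002, 0.025, 1.0, 0.001]
force: [0.5, 0.6, -0.3]
grip_width: 0.0854
grasp_force: 0.0
```

{"op": "play_rows", "data": {
  "translation": [
    [-0.26,-1,0],
    [-0.26,-1,0],
    [0,0,0],
    [0,0,0]
  ],
  "rot": [
    [0,0,0],
    [0,0,0],
    [0,0,0],
    [0,0,0]
  ],
  "jaw": [0,0,0,0]
}}

```text
clock: 56.05
tool_pos: [0.4824, -0.3277, 0.2882]
orientation: [-0.002, 0.027, 1.0, 0.002]
force: [-0.5, 0.5, 0.3]
grip_width: 0.0856
grasp_force: 0.0
```

```bash
python3 mv.py .4835 -.335 .214 3.095 0
```

```text
clock 56.05 pos [ 0.4824 -0.3277  0.2882] grip 0.0856 q [ 1.04  0.2  -0.56  1.51  0.11  1.46  1.99] F [-0.5  0.5  0.3]
shift [ 0.053 -0.364 -3.711] rows>= 3.7 turn [-0.007 -0.006  0.014] rows>= 0.1
ik [ 1.04  0.23 -0.56  1.63  0.13  1.32  1.98] 0.0 0.0
```

{"op": "play_rows", "data": {
  "translation": [
    [0.05,-0.36,0],
    [0,0,-0.9],
    [0,0,-1],
    [0,0,-1],
    [0,0,-0.8],
    [0,0,0],
    [0,0,0],
    [0,0,0]
  ],
  "rot": [
    [0,0,0],
    [0,0,0],
    [0,0,0],
    [0,0,0],
    [0,0,0],
    [0,0,0],
    [0,0,0],
    [0,0,0]
  ],
  "jaw": [0,0,0,0,0,0.1,0.3,0.5]
}}

```text
clock: 56.72
tool_pos: [0.4852, -0.3329, 0.2176]
orientation: [0.0, 0.024, 1.0, 0.0]
force: [-0.3, -0.0, 0.3]
grip_width: 0.0543
grasp_force: 0.0
```

{"op": "play_rows", "data": {
  "translation": [
    [0,0,0],
    [0,0,0],
    [0,0,0],
    [0,0,0],
    [0,0,0],
    [0,0,0]
  ],
  "rot": [
    [0,0,0],
    [0,0,0],
    [0,0,0],
    [0,0,0],
    [0,0,0],
    [0,0,0]
  ],
  "jaw": [0.7,0.85,1,1,1,1]
}}

```text
clock: 57.22
tool_pos: [0.4844, -0.3329, 0.2172]
orientation: [-0.0, 0.025, 1.0, 0.0]
force: [-1.9, 1.0, 2.4]
grip_width: 0.0132
grasp_force: 42.1
```

{"op": "play_rows", "data": {
  "translation": [
    [-0.27,0,-0.6],
    [-0.27,0,-0.6],
    [-0.115,0,-0.645],
    [-0.115,0,-0.645],
    [0.05,0,-0.65],
    [0.05,0,-0.65],
    [0.21,0,-0.62],
    [0.21,0,-0.62]
  ],
  "rot": [
    [0,0,0],
    [0,0,0],
    [0,0,0],
    [0,0,0],
    [0,0,0],
    [0,0,0],
    [0,0,0],
    [0,0,0]
  ],
  "jaw": [1,1,1,1,1,1,1,1]
}}

```text
clock: 57.88
tool_pos: [0.4777, -0.3325, 0.1151]
orientation: [-0.002, 0.025, 1.0, 0.001]
force: [-3.3, 2.0, 4.3]
grip_width: 0.0131
grasp_force: 44.7
```

{"op": "play_rows", "data": {
  "translation": [
    [0.125,0,-0.2],
    [0.1,0,-0.2],
    [0,0,0],
    [0,0,0]
  ],
  "rot": [
    [0,0,0],
    [0,0,0],
    [0,0,0],
    [0,0,0]
  ],
  "jaw": [1,1,1,1]
}}

```text
clock: 58.22
tool_pos: [0.4818, -0.3327, 0.107]
orientation: [-0.003, 0.025, 1.0, 0.001]
force: [-5.6, 2.3, -0.8]
grip_width: 0.013
grasp_force: 44.2
```

{"op": "play_rows", "data": {
  "translation": [
    [0,0,0],
    [0,0,0],
    [0,0,0],
    [0,0,0],
    [0,0,0],
    [0,0,0],
    [0,0,0],
    [0,0,0.5]
  ],
  "rot": [
    [0,0,0],
    [0,0,0],
    [0,0,0],
    [0,0,0],
    [0,0,0],
    [0,0,0],
    [0,0,0],
    [0,0,0]
  ],
  "jaw": [0.85,0.7,0.5,0.3,0.1,0,0,0]
}}

```text
clock: 58.88
tool_pos: [0.4827, -0.3324, 0.1165]
orientation: [-0.002, 0.025, 1.0, 0.002]
force: [-0.5, -0.5, -0.4]
grip_width: 0.0855
grasp_force: 0.0
```

{"op": "play_rows", "data": {
  "translation": [
    [0,0,0.8],
    [0,0,1],
    [0,0,1],
    [0,0,1],
    [0,0,1],
    [0,0,1],
    [0,0,1],
    [0,0,0]
  ],
  "rot": [
    [0,0,0],
    [0,0,0],
    [0,0,0],
    [0,0,0],
    [0,0,0],
    [0,0,0],
    [0,0,0],
    [0,0,0]
  ],
  "jaw": [0,0,0,0,0,0,0,0]
}}

```text
clock: 59.55
tool_pos: [0.4859, -0.334, 0.2595]
orientation: [0.003, 0.025, 1.0, -0.002]
force: [1.0, -0.3, 1.5]
grip_width: 0.0853
grasp_force: 0.0
```

{"op": "play_rows", "data": {
  "translation": [
    [-0.8,0,0],
    [-0.8,0,0],
    [-0.8,0,0],
    [0,0,0],
    [0,0,0]
  ],
  "rot": [
    [0,0,0],
    [0,0,0],
    [0,0,0],
    [0,0,0],
    [0,0,0]
  ],
  "jaw": [0,0,0,0,0]
}}

```text
clock: 59.97
tool_pos: [0.4354, -0.3334, 0.2543]
orientation: [-0.0, 0.026, 1.0, 0.0]
force: [-0.3, -0.0, 0.2]
grip_width: 0.0854
grasp_force: 0.0
```

Run:
```python
from h import *
im=camera("scene");print(observe()["tool_pos"])
for a in(-.42,-.55):print(proj("scene",[.572-.105*np.cos(a),-.336+.005,.17+.105*np.sin(a)]))
r=colors(im)["red"].astype(np.uint8);r[:130]=0;r[210:]=0;r[:,:150]=0;r[:,230:]=0;ys,xs=np.nonzero(r);print(xs.mean(),ys.mean(),len(xs))
cv2.imwrite("pics/s5.png",im[100:310,140:420][:,:,::-1].repeat(2,0).repeat(2,1))
```

```text
[ 0.43615511 -0.33304511  0.25424888]
[[189.16004253 181.55623936]]
[[188.86041658 185.39035766]]
189.53333333333333 184.73333333333332 15
```

View pics/s5.png

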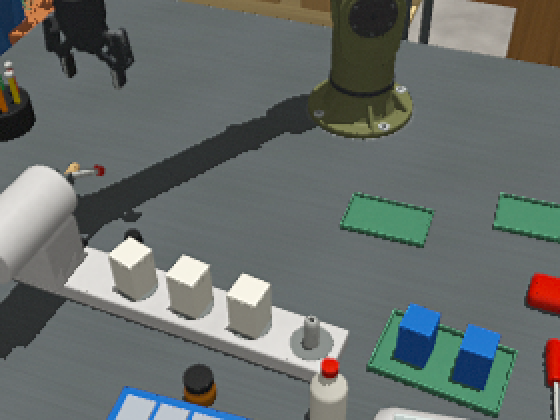

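The lever grip is at full-image (189.5,184.7), which puts the angle at ≈-0.53, fully lowered. All cups are in place and the arm is clear, so I'm handing in.

```bash
python3 -c "
from plant import *
print(job_done())"
```

```text
the job is handed in; nothing more can be done
None
```

I handed in the job after about 60 s of robot time: the air was shut off first, the two blue cups stand in the green tray, the three white cups are mouth down on pegs 1 to 3, and the lever is back down at about -0.53 rad. The hand-in reported no verdict, but the last camera picture shows everything in place with the arm clear.

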